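# Brake a coasting plate-spreading turntable and lock it with its pin

### The arm

A 7-joint arm with a two-finger parallel gripper is mounted at the origin on a cart in front of the work surface, level with it; the furniture and walls round the work are solid. World frame = base frame: x ahead of the robot, y to its left, z up, the work surface at z = 0. Lengths are in m, angles in rad, forces in N, time in s.
With the tool pointing down it reaches from about 0.35 to 0.9 m from the base axis. Payload 19.9 kg.
Tool frame: the origin (TCP) lies at the very end of the fingers, on their centre line; the grasp point (between the pads) lies 19 mm behind it (bot.pinch_z is the distance from the TCP to the grasp point, in m); z points along the fingers, x is the direction in which the jaws open and shut, and the axes are right-handed (so a half turn about z gives the same grasp; the last joint's range is limited). The gripper opens to 85 mm and grips with 20 to 120 N. Pads are 22 mm wide; open, the fingers measure 114 mm over their backs; the gripper's body (76 mm by 85 mm) begins 54 mm behind the grasp point. The pads swing forward as they close: fully open they stand 13 mm farther back than shut.
Start: joints at [1.177, 0.417, -0.01, 1.614, 0.005, 1.111, -0.053], TCP at [0.216, -0.586, 0.231] pointing down, gripper open.
Joint ranges: [-2.81, 2.81], [-0.39, 2.02], [-1.27, 1.25], [0.06, 2.57], [-1.19, 4.33], [0.19, 2], [-2.82, 2.82]. Speed limits (rad/s): [1.89, 1.89, 2.39, 2.39, 3.01, 3.01, 3.01].

### API

Orientations are given as a unit quaternion [x, y, z, w].
In Python, from cell import readout, viewer, bot gives the robot as it stands.
- The arm moves only by the shell command python3 -m handwheel 'ROWS' [FORCE]. ROWS is JSON, a list of rows, each an object with "xyz": the shift along the tool's x, y, z in cm, a list of three; "rotation": the turn, a rotation vector about the tool's x, y, z in degrees, a list of three; "fingers": the opening, from 0 (shut) to 1 (fully open). In form: [{"xyz": [x, y, z], "rotation": [ax, ay, az], "fingers": fingers}, ...]. A call has 1 to 12 rows; each row is the pose to reach, as a shift and turn from the pose measured when the call began, along the tool's axes at that moment; what a row does not reach only later rows make up. A row lasts 1/10 s, in which the tool goes at most 50 mm and 8.59 degrees, less where a joint would pass 70% of its speed; a pose out of reach is approached as far as the arm can. A call with a gripper value outside its range is refused whole. The fingers move at their own pace and stop on an object; FORCE is the grip in N (left out, the last holds). Time passes only in rows, so rows that repeat a pose let the fingers close. It gives the time, the measured TCP pose, the force and the opening at its end, in the units of the state.
- readout.state(): the state, without advancing time (a new reading comes with each control period).
- viewer.get_image(name): name is "side" or "top" or "wrist"; returns a dict with "image" (480x640x3 uint8, red, green, blue), "fx", "fy", "cx", "cy" (pixels), "origin" and "rotation" of the camera in the world. Camera axes: x right, y down, z forward; pixel columns grow to the right and rows downward; lengths in m; the calibration is good to about 2 mm. A picture is of the moment at which its call begins. There is no depth.
- bot.job_done(): hands the job in, once; it reports no verdict.
Trained networks look in a picture, given as the dict that the camera call returned (one of the last four; its "shot" number tells which), for a name from the list of things; names that differ only in an ending like _2 or _b are one class to them, and where a whole thing is asked for, a point or a joint stands for the part that bears it (a point fixed in the world has none). Each returns a list of dicts, best first, with "p" (0 to 1); they miss things now and then, are a little off and sometimes report something else, mostly with a low value. They report only what shows in the picture. A call takes as long as a camera call.
- viewer.trace(picture, target): "mask" (480x640 bool, what is visible of it) and "point" ([column, row] in pixels, amid what is visible of it).
The state is a dict: "clock": time; "joints": joint angles; "dq": joint speeds; "tau": joint torques, N m; "tool_pos": TCP position; "tcp_rot": TCP orientation; "force": force on the tool from outside, world axes, zero at the start; "moment": the same for the moment, N m; "gripper_width": opening from 0.0 (shut) to 1.0 (fully open).
Only numpy, scipy, OpenCV 4.12 (cv2) and the standard library are available. Lean on these libraries where they do the work, as an engineer would, in place of code of your own. Each camera call takes 0.05 s, during which the arm holds its last target.

### The job

The plate-spreading turntable is still coasting round with a dish on it. Slow its wheel with a light fingertip touch so that it comes to rest with the hole in the wheel over the slot in the foot's lug, then take the locking pin out of its parking boss and slide it through the hole into the slot until its collar sits on the wheel, and let go. Never press hard on the wheel or touch the dish, do not let the pin touch the wheel while it still turns, and leave the other things where they stand.

Things in the scene. Friction and masses are not known exactly. Their poses are not given: they have to be found in the camera images.
- turntable: the turntable's fixed grey cast foot. Origin on the wheel's turning axis, at the work surface; z is up. Along its -x axis a slotted lug, 36 mm wide, reaches out under the wheel and 27 mm beyond the wheel's edge; along its +y axis, 126 mm from the axis, stands the parking boss, 33 mm across and 46 mm high, with the pin's bore, 32 mm deep or more, in it.
- wheel: bare machined metal disc 170 mm across, 1.8 kg, on a nearly frictionless upright bearing. Origin on the axis at its underside, 50 mm above the work surface; x axis towards its hole. Its flat top face (flange) is 60 mm above the work surface, free from 48 to 85 mm from the axis; the dish is further in. A light touch on the flange drags it. More than 15 N on it breaks the rules.
- wheel_turn (a joint): angle of the wheel against the foot, rad, counted over many turns, growing anticlockwise seen from above; the hole is over the slot at every odd multiple of pi. It coasts at 2 to 6 rad/s at the start and loses 0.15 to 0.2 rad/s each second by itself. A lightly pressed fingertip that moves round with it can creep it either way; a finger lifted off may leave it drifting a few mm.
- hole (a point): centre of the wheel's only through hole, 12 mm in diameter and 10 mm deep, at the flange's top face, 68 mm from the axis; it goes round with the wheel. The dish's edge stands 22 mm from this point.
- slot (a point): the point of the fixed lug over which the hole has to stop: middle of the slot's width, at the lug's top face, 47 mm above the work surface and 3 mm below the wheel, 68 mm from the axis along the foot's -x axis. The slot is 12 mm wide, runs radially from 56 to 98 mm from the axis (its outer end shows beyond the wheel), is 25 mm deep and has a 1.5 mm chamfer.
- dish: covered clear petri dish, 92 mm across and 15 mm high, lying loose in the wheel's 6 mm deep recess and turning with it; its top is 9 mm above the flange. Origin: centre of its underside. It must not be touched.
- pin_grip (a point): the point to grip the loose locking pin (60 g, upright at the start), in its dark round handle, 14 mm in diameter. The handle goes on 14 mm above this point and 22 mm below it, down to a collar 20 mm across and 4 mm high whose underside is 26 mm below this point. Parked, this point is 72 mm above the work surface; fully seated in the locked wheel, 86 mm.
- pin_tip (a point): lower end of the pin's steel shank, on the pin's axis, 58 mm below the grip point. The shank is 10 mm in diameter and 32 mm long below the collar, its last 4 mm tapering to 6 mm. Its z axis points up to the handle.
- dish_low: bystander: lower one of two stacked petri dishes, 92 mm across, 15 mm high, origin at the centre of its underside
- dish_high: bystander: upper one of the two stacked petri dishes, origin at the centre of its underside
- beaker: bystander: white beaker 56 mm across, 69 mm high, origin at the centre of its underside
- marker: bystander: lying marker pen 137 mm long, 13 mm thick, origin at the centre of its underside
- dropper: bystander: small dropper bottle with a ribbed cap, 30 mm across, 62 mm high, origin at the centre of its underside
- amber_bottle: bystander: amber bottle 44 mm across, 85 mm high, origin at the centre of its underside

How it is judged:
On the way:
1. the wheel has come to rest with its hole over the slot (horizontal distance between hole and slot below 0.004 m and velocity of joint wheel_turn between -0.06 and 0.06 rad/s), for 0.3 s.
At the end, for the whole second after the job is handed in: the pin stands upright (within 0.12 rad) through the wheel's hole in the lug's slot, its tip within 5 mm of the slot's marked point in plan and at least 16 mm below the lug's top face (fully seated is 19 mm), the hole within 4 mm of the slot's point, the wheel at rest, everything let go (all of step 1 and z of pin_tip in the frame of slot below -0.016 m and horizontal distance between pin_tip and slot below 0.005 m and angle between pin_tip's own z axis and vertical below 0.12 rad and linear speed of wheel below 0.05 m/s); the robot touches nothing.
It fails at once if the wheel is loaded with more than 15 N (contact force between wheel and anything else above 15 N).
It fails at once if the dish on the wheel is touched (contact force between dish and the fingers above 0.5 N or contact force between dish and the arm above 0.5 N or contact force between dish and pin above 0.5 N).
It fails at once if the pin touches the wheel while it turns faster than 0.4 rad/s (contact force between pin and wheel above 0.3 N and (velocity of joint wheel_turn above 0.4 rad/s or velocity of joint wheel_turn below -0.4 rad/s)).
It fails at once if a bystander is moved by more than 15 mm (distance of any of dish_low, dish_high, beaker, marker, dropper, amber_bottle from where it was at the start of the episode above 0.015 m).
It also fails if it takes over 72 s, if anything falls off the work surface, if the arm or the gripper's body presses on something with over 40 N, if the wrist force passes 120 N, or if a joint passes its speed limit or range.

## Working session

There is one attempt and no reset: what is moved stays moved. The work goes in short steps, Python scripts to look and compute and a shell command to move; the robot and the scene stay as the last step left them, time stands still between calls to the robot, and variables do not carry over. Pictures are saved under pics/ and viewed, and the job is handed in when it is done.

```bash
ls; mkdir -p pics; python3 - <<'E'
from cell import readout, viewer, bot
import cv2
print(readout.state(), bot.pinch_z)
for n in ["top","side","wrist"]:
    d=viewer.get_image(n)
    cv2.imwrite(f"pics/a_{n}.png",d["image"][:,:,::-1])
    print(n,d["fx"],d["fy"],d["cx"],d["cy"],d["origin"],d["rotation"],d["shot"])
print(readout.state()["clock"])
E
```

```text
pics
{'clock': 0.0, 'joints': array([ 1.17653846,  0.41796672, -0.01031584,  1.61414386,  0.00469526,
        1.11068563, -0.05304455]), 'dq': array([ 0.00062785, -0.00097912,  0.00054035, -0.0011111 , -0.00114183,
        0.00027337,  0.00037937]), 'tau': array([ 9.42394836e-04, -8.64435339e+01,  6.79388624e-01, -4.34887362e+01,
        1.90615427e-02,  7.45212397e-03, -1.26532069e-05]), 'tool_pos': array([ 0.21581523, -0.58620673,  0.23067748]), 'tcp_rot': array([ 8.20201665e-01, -5.72074192e-01, -5.05474802e-04, -3.03883976e-04]), 'force': array([-0.8730609 ,  1.08613387,  0.59844818]), 'moment': array([-0.04359244,  0.02532777,  0.00249366]), 'gripper_width': 1.002591013469317} 0.0187
top 443.5812311686644 443.5812311686644 322.63924104433045 244.91553939713583 [0.47413736 0.07993884 0.91323012] [-0.70371229  0.70693057 -0.04022096  0.05848473] 1
side 618.2818864734965 618.2818864734965 317.1632016877749 238.62851120637913 [ 0.26139754 -0.89423212  0.48312981] [ 0.81270461 -0.12784059  0.0830366  -0.56238147] 2
wrist 360.3255646442752 360.3255646442752 316.12553695266126 241.40842880456668 [ 0.27784186 -0.56355926  0.37411147] [ 0.81318334 -0.56701631 -0.07556493  0.10730938] 3
0.15
```

View pics/a_top.png

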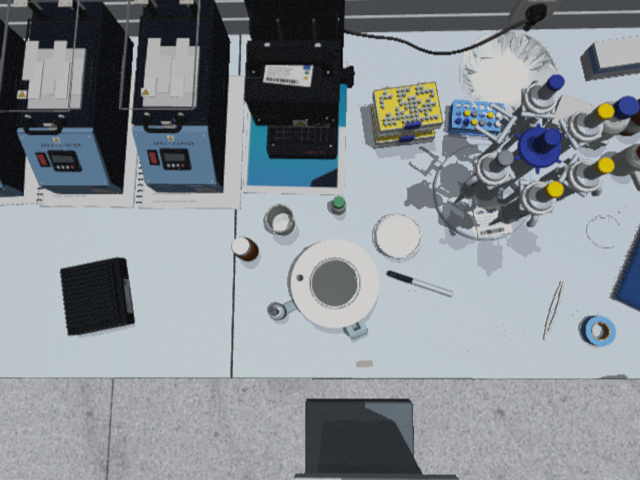

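View pics/a_side.png

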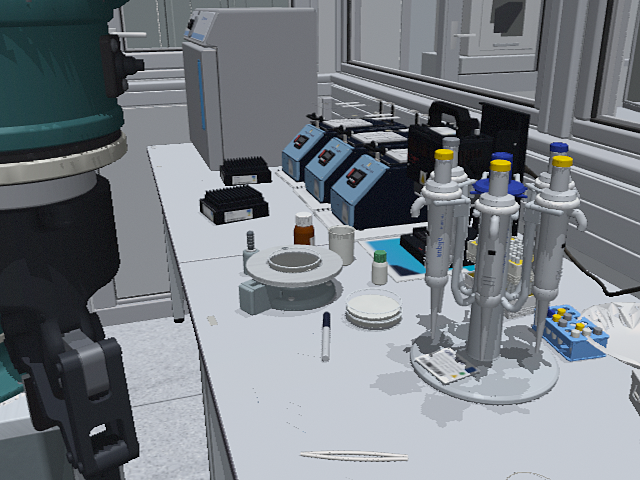

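```bash
cat > h.py <<'E'
from cell import readout, viewer, bot
import cv2, numpy as np
from scipy.spatial.transform import Rotation as R
def ray(d,uv,z):
    uv=np.atleast_2d(np.asarray(uv,float))
    v=np.c_[(uv[:,0]-d["cx"])/d["fx"],(uv[:,1]-d["cy"])/d["fy"],np.ones(len(uv))]
    w=R.from_quat(d["rotation"]).apply(v); o=np.asarray(d["origin"])
    return o+w*((z-o[2])/w[:,2])[:,None]
def proj(d,p):
    q=R.from_quat(d["rotation"]).inv().apply(np.atleast_2d(p)-np.asarray(d["origin"]))
    return np.c_[q[:,0]/q[:,2]*d["fx"]+d["cx"],q[:,1]/q[:,2]*d["fy"]+d["cy"]]
def save(d,n,s=1,crop=None):
    im=d["image"][:,:,::-1]
    if crop: a,b,c,e=crop; im=im[b:e,a:c]
    if s!=1: im=cv2.resize(im,None,fx=s,fy=s,interpolation=cv2.INTER_CUBIC)
    cv2.imwrite(f"pics/{n}.png",im)
def pts(m): 
    c=max(cv2.findContours(m.astype(np.uint8),0,1)[0],key=cv2.contourArea); return c[:,0,:].astype(float)
def circ(P):
    A=np.c_[2*P[:,:2],np.ones(len(P))]; s=np.linalg.lstsq(A,(P[:,:2]**2).sum(1),rcond=None)[0]
    return s[0],s[1],np.sqrt(s[2]+s[0]**2+s[1]**2)
E
python3 - <<'E'
from h import *
d=viewer.get_image("top"); print(readout.state()["clock"])
save(d,"b_top",5,(255,225,395,345))
for t,z in [("wheel",.06),("turntable",.03),("hole",.06),("slot",.047),("pin_grip",.072),("pin_tip",.014),("dish",.069),("beaker",0.069),("amber_bottle",.085),("dropper",.062),("dish_low",0.015),("dish_high",.03),("marker",.013)]:
    r=viewer.trace(d,t)
    for x in r[:2]:
        print(t,round(x["p"],2),np.round(x["point"],1),ray(d,x["point"],z).round(4)[0],x["mask"].sum(), np.round(circ(ray(d,pts(x["mask"]),z)),4) if x["mask"].sum()>20 else "")
print(readout.state()["clock"])
E
```

```text
0.2
wheel 0.98 [349.1 296.6] [0.4943 0.0516 0.06  ] 4379 [0.5216 0.0791 0.0844]
turntable 0.61 [334.2 306.3] [0.4761 0.0802 0.03  ] 4925 [0.5118 0.0913 0.0956]
turntable 0.36 [340.8 305.9] [0.4768 0.0672 0.03  ] 4277 [0.5236 0.0797 0.0867]
hole 0.55 [357.9 286.7] [0.513  0.0346 0.06  ] 4112 [0.5219 0.0796 0.0831]
slot 0.9 [340.8 305.7] [0.4771 0.0674 0.047 ] 4823 [0.5126 0.0868 0.0915]
pin_tip 0.51 [277.7 310. ] [0.469  0.1938 0.014 ] 88 [0.4663 0.1973 0.0097]
dish 0.73 [336.5 282.6] [0.5205 0.0755 0.069 ] 1863 [0.5217 0.0796 0.0453]
beaker 0.61 [280.9 218. ] [0.6463 0.1827 0.069 ] 745 [0.6438 0.1841 0.0296]
amber_bottle 0.74 [245.6 250.8] [0.5804 0.247  0.085 ] 465 [0.5857 0.2477 0.0226]
dropper 0.56 [342.4 204.5] [0.6737 0.0628 0.062 ] 223 [0.673  0.0705 0.016 ]
dish_high 0.85 [400.  235.4] [ 0.6167 -0.0528  0.03  ] 1662 [ 0.6181 -0.0503  0.0455]
marker 0.62 [420.8 280.3] [ 0.5275 -0.0947  0.013 ] 379 [ 0.5239 -0.0915  0.041 ]
0.85
```

View pics/b_top.png

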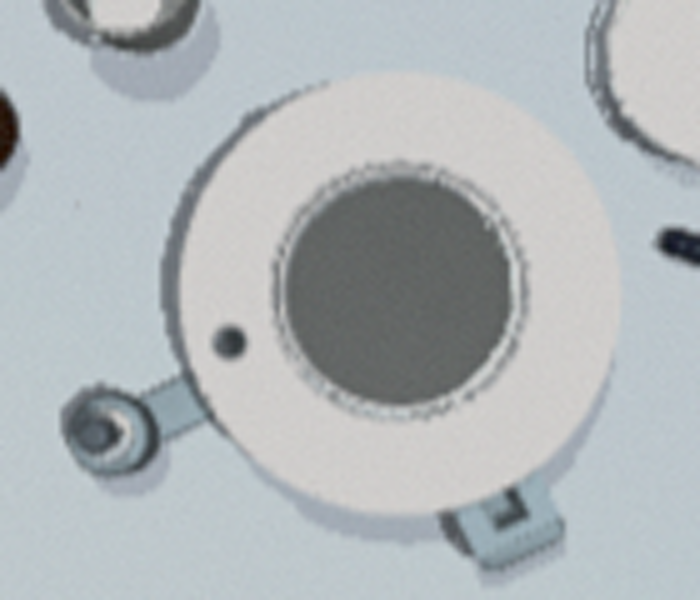

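View pics/a_wrist.png

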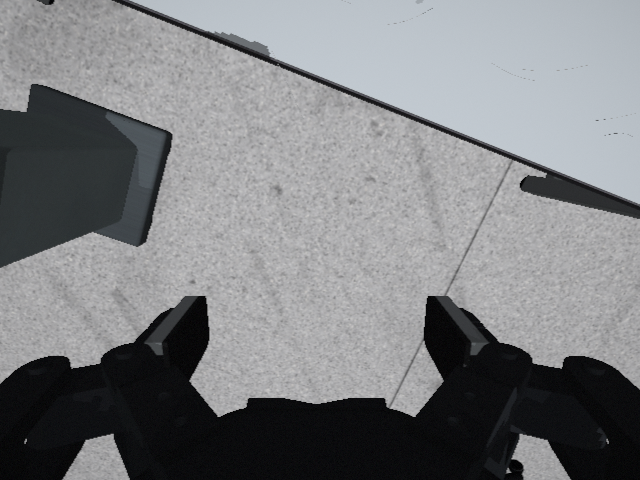

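```bash
cat >> h.py <<'E'
C=np.array([0.5217,0.0795])
def ang(p): p=np.atleast_2d(p)[:,:2]-C; return np.degrees(np.arctan2(p[:,1],p[:,0])).round(1),np.hypot(p[:,0],p[:,1]).round(4)
def go(xyz,camdir_deg=None,st=None):
    """tool-frame shift (cm), rotvec deg to TCP xyz, tool down, tool -y pointing along camdir"""
    st=st or readout.state(); Rt=R.from_quat(st["tcp_rot"])
    s=Rt.inv().apply(np.array(xyz)-st["tool_pos"])*100
    a=np.radians(camdir_deg); y=-np.array([np.cos(a),np.sin(a),0]); z=np.array([0,0,-1.]); x=np.cross(y,z)
    T=R.from_matrix(np.c_[x,y,z]); 
    return s.round(2),(Rt.inv()*T).as_rotvec(degrees=True).round(1)
E
python3 - <<'E'
from h import *
d=viewer.get_image("top")
f=lambda u,v:(255+(u+.5)/5-.5,225+(v+.5)/5-.5)
for n,p,z in [("slot centre end vis",(507,508),.047),("lug corner a",(490,565),.047),("lug corner b",(562,530),.047),("boss",(112,432),.046),("pin top",(97,432),.086),("hole",(230,342),.06)]:
    w=ray(d,f(*p),z)[0]; print(n,w.round(4),ang(w))
s=readout.state(); print(s["clock"])
R0=R.from_quat(s["tcp_rot"])
d=viewer.get_image("wrist"); print("cam in tool:",R0.inv().apply(d["origin"]-s["tool_pos"]), (R0.inv()*R.from_quat(d["rotation"])).as_matrix().round(3))
p=C+0.07*np.array([np.cos(np.pi/3),np.sin(np.pi/3)])
print(p,go([*p,0.12],240,s))
E
```

```text
slot centre end vis [0.4381 0.0386 0.047 ] (array([-153.9]), array([0.0931]))
lug corner a [0.4166 0.0454 0.047 ] (array([-162.]), array([0.1105]))
lug corner b [0.4297 0.0177 0.047 ] (array([-146.1]), array([0.1108]))
boss [0.4673 0.1911 0.046 ] (array([116.]), array([0.1242]))
pin top [0.4676 0.1916 0.086 ] (array([115.8]), array([0.1244]))
hole [0.5014 0.1444 0.06  ] (array([107.4]), array([0.068]))
0.9
cam in tool: [ 8.69471640e-06 -6.60175748e-02 -1.43408925e-01] [[ 1.     0.    -0.   ]
 [-0.     0.966  0.26 ]
 [ 0.    -0.26   0.966]]
[0.5567     0.14012178] (array([-56.41, -57.08,  11.13]), array([  0. ,  -0. , 140.2]))
```

```bash
python3 - <<'E'
from h import *
p=C+0.07*np.array([np.cos(np.radians(330)),np.sin(np.radians(330))])
print(p,go([*p,0.15],150))
E
```

```text
[0.58232178 0.0445    ] (array([-46.55, -56.18,   8.13]), array([  -0. ,    0. , -129.8]))
```

```bash
python3 -m handwheel '[{"xyz":[-4,-4.8,0.7],"rotation":[0,0,-8],"fingers":0},{"xyz":[-8,-9.6,1.4],"rotation":[0,0,-16],"fingers":0},{"xyz":[-11,-13,2],"rotation":[0,0,-24],"fingers":0},{"xyz":[-14,-17,2.5],"rotation":[0,0,-32],"fingers":0},{"xyz":[-17,-20.5,3],"rotation":[0,0,-40],"fingers":0},{"xyz":[-20,-24,3.5],"rotation":[0,0,-48],"fingers":0},{"xyz":[-23,-28,4],"rotation":[0,0,-56],"fingers":0},{"xyz":[-26,-31.5,4.6],"rotation":[0,0,-64],"fingers":0},{"xyz":[-29,-35,5],"rotation":[0,0,-72],"fingers":0},{"xyz":[-32,-38.5,5.6],"rotation":[0,0,-80],"fingers":0},{"xyz":[-35,-42,6.1],"rotation":[0,0,-88],"fingers":0},{"xyz":[-38,-46,6.6],"rotation":[0,0,-96],"fingers":0}]'
python3 - <<'E'
from h import *
p=C+0.07*np.array([np.cos(np.radians(330)),np.sin(np.radians(330))])
s=readout.state();print(s["joints"].round(2),go([*p,0.15],150))
E
```

```text
clock: 2.15
tool_pos: [0.5166, -0.0695, 0.1654]
tcp_rot: [0.973, 0.229, 0.0, 0.0]
force: [0.5, -1.5, 0.4]
gripper_width: -0.003
[ 0.55  0.36 -0.57  1.92  0.24  0.93  0.32] (array([10.97, -7.26,  1.54]), array([  0. ,  -0. , -33.5]))
```

```bash
python3 -m handwheel '[{"xyz":[2.8,-1.8,0.4],"rotation":[0,0,-8],"fingers":0},{"xyz":[5.5,-3.6,0.8],"rotation":[0,0,-16],"fingers":0},{"xyz":[8.2,-5.4,1.2],"rotation":[0,0,-25],"fingers":0},{"xyz":[11,-7.3,1.5],"rotation":[0,0,-33.5],"fingers":0},{"xyz":[11,-7.3,1.5],"rotation":[0,0,-33.5],"fingers":0},{"xyz":[11,-7.3,1.5],"rotation":[0,0,-33.5],"fingers":0}]'
python3 - <<'E'
from h import *
s=readout.state();print(s["joints"].round(2),s["clock"])
for n in ["top","side","wrist"]:
    d=viewer.get_image(n); save(d,"c_"+n)
E
```

```text
clock: 2.75
tool_pos: [0.5825, 0.0454, 0.1501]
tcp_rot: [0.866, 0.5, -0.0, -0.0]
force: [-0.9, -0.8, 0.3]
gripper_width: 0.001
[ 0.39  0.53 -0.69  1.77  0.39  0.98  0.6 ] 2.75
```

View pics/c_wrist.png

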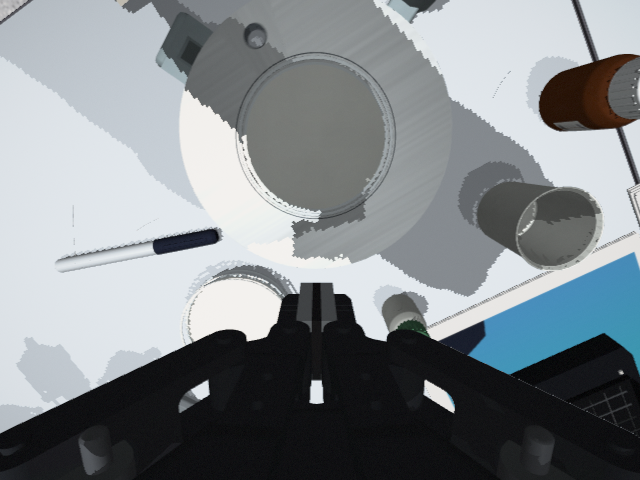

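View pics/c_side.png

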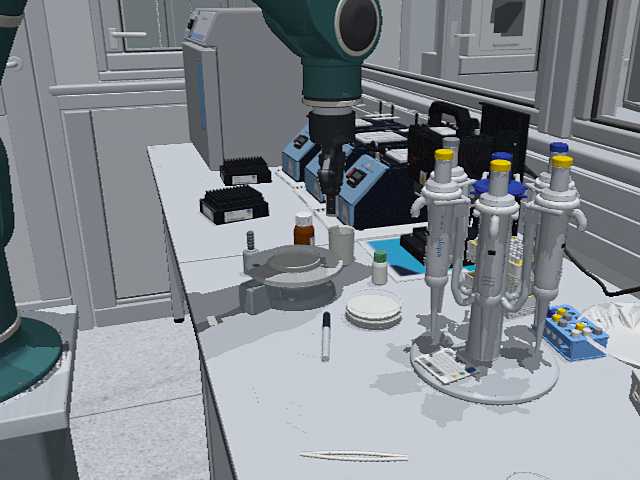

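View pics/c_top.png

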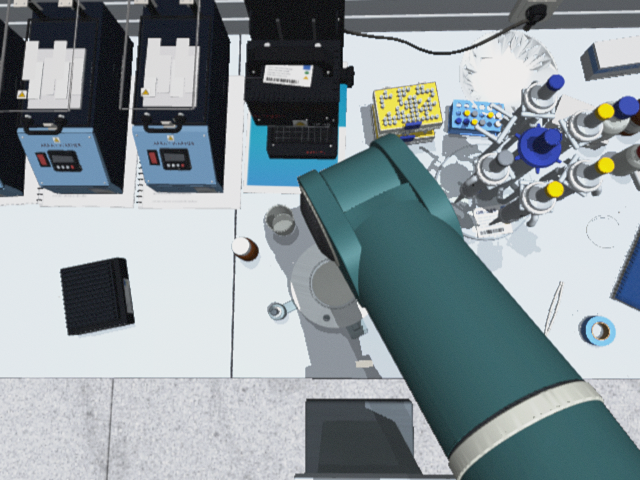

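```bash
cat >> h.py <<'E'
def unwrap(d,c=C,z=.06,r0=.05,r1=.085,n=1440,m=36):
    th=np.radians(np.arange(n)*360/n); r=np.linspace(r0,r1,m)
    X=np.stack([c[0]+r[:,None]*np.cos(th),c[1]+r[:,None]*np.sin(th),np.full((m,n),z)],-1).reshape(-1,3)
    uv=proj(d,X).astype(np.float32).reshape(m,n,2)
    g=cv2.cvtColor(d["image"],cv2.COLOR_RGB2GRAY).astype(np.float32)
    o=cv2.remap(g,uv[...,0],uv[...,1],cv2.INTER_LINEAR,borderValue=-1)
    return o
def hole(d,c=C,lo=None):
    """angle (deg) of hole, robust: dark spot at r=68mm relative to surroundings"""
    g=cv2.cvtColor(d["image"],cv2.COLOR_RGB2GRAY).astype(np.float32)
    th=np.radians(np.arange(0,360,.5)); res=[]
    k=np.linspace(0,2*np.pi,16,endpoint=False)
    def ring(t,r):
        c0=np.array([c[0]+.068*np.cos(t),c[1]+.068*np.sin(t)])
        uv=proj(d,np.c_[c0[0]+r*np.cos(k),c0[1]+r*np.sin(k),np.full(16,.06)]).astype(np.float32)
        if uv.min()<0 or uv[:,0].max()>639 or uv[:,1].max()>479: return None
        return cv2.remap(g,uv[:,:1],uv[:,1:],1)[:,0]
    for t in th:
        a,b,o=ring(t,.0045),ring(t,.002),ring(t,.009)
        res.append(-9 if a is None or o is None else np.median(o)/ (np.r_[a,b].mean()+5) - 2*o.std()/(np.median(o)+5))
    res=np.array(res); i=res.argmax()
    w=np.clip(res-0.6*res[i],0,None); j=np.arange(i-12,i+13)%len(th); off=np.arange(-12,13)*.5
    return (np.degrees(th[i])+(w[j]*off).sum()/w[j].sum())%360,res[i]
def speed(n=4,cam="wrist"):
    T=[];A=[]
    for _ in range(n):
        t=readout.state()["clock"]; d=viewer.get_image(cam); a,q=hole(d); T.append(t);A.append(a); print(round(t,2),round(a,2),round(q,2))
    return T,A,d
E
python3 - <<'E'
from h import *
T,A,d=speed(5)
u=proj(d,[[*(C+.068*np.array([np.cos(np.radians(A[-1])),np.sin(np.radians(A[-1]))])),.06]])[0]
im=d["image"].copy(); cv2.circle(im,tuple(int(x) for x in u),6,(255,0,0),1)
for t in range(0,360,5):
    for r,z in [(.085,.06),(.046,.069)]:
        q=proj(d,[[*(C+r*np.array([np.cos(np.radians(t)),np.sin(np.radians(t))])),z]])[0]; cv2.circle(im,tuple(int(round(x)) for x in q),1,(0,255,0),-1)
for r in (.056,.068,.098):
    q=proj(d,[[*(C+r*np.array([np.cos(np.radians(206)),np.sin(np.radians(206))])),.047]])[0]; cv2.circle(im,tuple(int(round(x)) for x in q),2,(255,0,255),-1)
cv2.imwrite("pics/d.png",im[:,:,::-1])
# circle fits
for t,z in (("wheel",.06),("dish",.069)):
    for x in viewer.trace(d,t)[:1]: print(t,x["p"],np.round(circ(ray(d,pts(x["mask"]),z)),4))
E
```

```text
2.9 191.05 1.18
2.95 197.29 1.37
3.0 204.27 1.46
3.05 211.75 1.39
3.1 215.13 1.1
wheel 0.82 [0.5245 0.0774 0.0836]
dish 0.66 [0.5234 0.078  0.0462]
```

View pics/d.png

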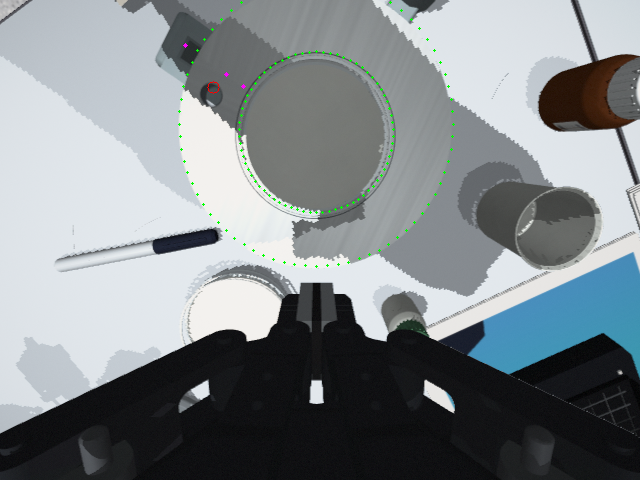

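```bash
python3 -m handwheel '[{"xyz":[0,0,3],"rotation":[0,0,0],"fingers":0},{"xyz":[0,0,6],"rotation":[0,0,0],"fingers":0},{"xyz":[0,0,7.8],"rotation":[0,0,0],"fingers":0},{"xyz":[0,0,8.3],"rotation":[0,0,0],"fingers":0},{"xyz":[0,0,8.3],"rotation":[0,0,0],"fingers":0}]'
python3 - <<'E'
from h import *
s=readout.state();print(s["tool_pos"],s["force"],ang(s["tool_pos"]))
d=viewer.get_image("wrist"); save(d,"e_w")
for _ in range(3): viewer.get_image("side"); print(readout.state()["force"].round(2))
d=viewer.get_image("side"); save(d,"e_s",3,(200,180,400,340))
E
```

```text
clock: 3.75
tool_pos: [0.5824, 0.0448, 0.0674]
tcp_rot: [0.866, 0.5, -0.0, 0.0]
force: [0.0, -0.5, 0.3]
gripper_width: 0.002
[0.58236362 0.04479091 0.06735975] [ 0.00140827 -0.46768732  0.26659744] (array([-29.8]), array([0.0699]))
[-0.29  0.74 -0.25]
[-0.08  0.06  0.01]
[ 0.62 -1.16 -0.59]
```

View pics/e_w.png

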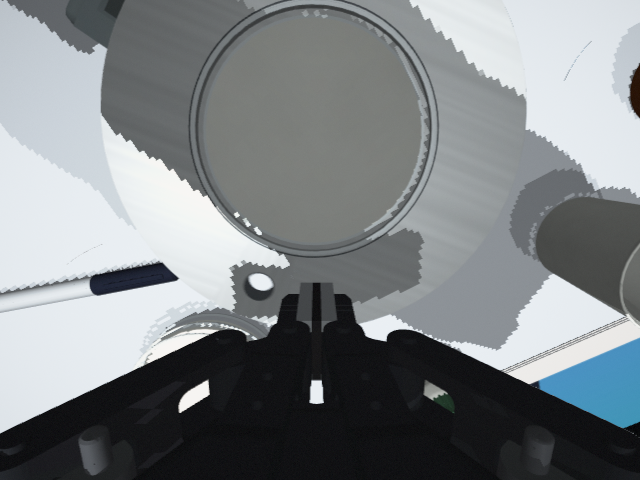

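View pics/e_s.png

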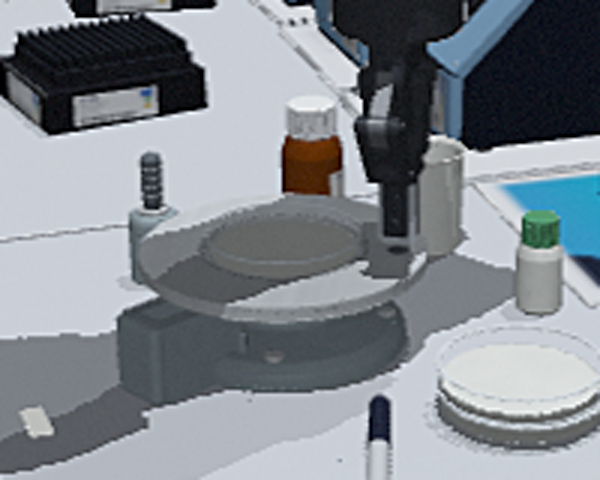

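```bash
M='python3 -m handwheel'; python3 -m handwheel '[{"xyz":[0,0,0.3],"rotation":[0,0,0],"fingers":0},{"xyz":[0,0,0.5],"rotation":[0,0,0],"fingers":0},{"xyz":[0,0,0.5],"rotation":[0,0,0],"fingers":0}]' 
python3 -m handwheel '[{"xyz":[0,0,0.1],"rotation":[0,0,0],"fingers":0},{"xyz":[0,0,0.1],"rotation":[0,0,0],"fingers":0}]'
```

```text
clock: 4.3
tool_pos: [0.583, 0.0446, 0.0633]
tcp_rot: [0.866, 0.5, 0.001, 0.001]
force: [0.4, 0.7, -0.3]
gripper_width: 0.003
clock: 4.5
tool_pos: [0.5829, 0.0446, 0.0621]
tcp_rot: [0.866, 0.5, 0.001, 0.001]
force: [-0.2, 0.5, 0.2]
gripper_width: 0.003
```

```bash
python3 -m handwheel '[{"xyz":[0,0,0.05],"rotation":[0,0,0],"fingers":0},{"xyz":[0,0,0.05],"rotation":[0,0,0],"fingers":0}]'
python3 - <<'E'
from h import *
T,A,d=speed(3); save(d,"f")
E
```

```text
clock: 4.7
tool_pos: [0.5828, 0.0446, 0.0616]
tcp_rot: [0.866, 0.5, 0.0, 0.001]
force: [0.5, 0.8, 0.3]
gripper_width: -0.0
4.7 300.94 1.51
4.75 80.8 1.54
4.8 86.92 1.61
```

```bash
sed -i 's/^def speed/CW=np.array([0.5234,0.0785])\ndef speed/; s/a,q=hole(d)/a,q=hole(d,CW if cam=="wrist" else C)/' h.py
python3 -m handwheel '[{"xyz":[0,0,0.05],"rotation":[0,0,0],"fingers":0},{"xyz":[0,0,0.05],"rotation":[0,0,0],"fingers":0}]'
python3 - <<'E'
from h import *
T,A,d=speed(4); save(d,"f"); print(readout.state()["force"],readout.state()["tool_pos"])
E
```

```text
clock: 5.05
tool_pos: [0.5829, 0.0446, 0.0611]
tcp_rot: [0.866, 0.5, 0.001, 0.001]
force: [-0.3, 0.0, -0.5]
gripper_width: 0.002
5.05 299.41 1.41
5.1 299.39 1.38
5.15 299.43 1.3
5.2 299.36 1.29
[-0.27305726 -0.03115592  1.05852133] [0.58285883 0.04457069 0.06112982]
```

View pics/f.png

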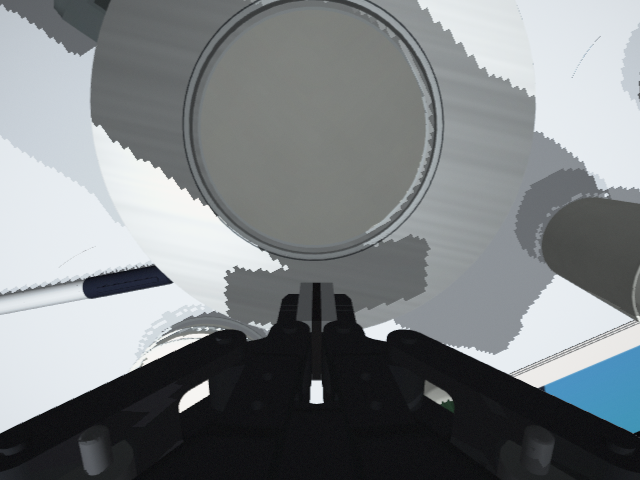

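```bash

python3 -m handwheel '[{"xyz":[0,0,0.03],"rotation":[0,0,0],"fingers":0},{"xyz":[0,0,0.03],"rotation":[0,0,0],"fingers":0}]'
python3 - <<'E'
from h import *
T,A,d=speed(4); save(d,"f2"); print(readout.state()["force"],readout.state()["tool_pos"])
E
```

```text
clock: 5.45
tool_pos: [0.5829, 0.0445, 0.0608]
tcp_rot: [0.866, 0.5, 0.001, 0.001]
force: [0.4, -0.3, 0.2]
gripper_width: 0.0
5.45 299.29 1.37
5.5 299.28 1.36
5.55 299.26 1.34
5.6 299.31 1.38
[ 0.18478151 -1.27435521 -0.07125977] [0.58288683 0.04453585 0.06084483]
```

View pics/f2.png

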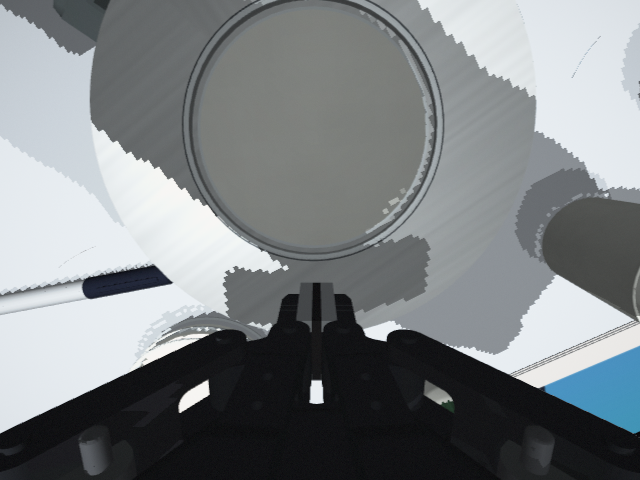

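```bash

python3 -m handwheel '[{"xyz":[0,0,0.03],"rotation":[0,0,0],"fingers":0},{"xyz":[0,0,0.03],"rotation":[0,0,0],"fingers":0}]'
python3 - <<'E'
from h import *
T,A,d=speed(4); save(d,"f3"); print(readout.state()["force"],readout.state()["tool_pos"])
E
python3 -m handwheel '[{"xyz":[0,0,0.03],"rotation":[0,0,0],"fingers":0},{"xyz":[0,0,0.03],"rotation":[0,0,0],"fingers":0}]'
python3 - <<'E'
from h import *
T,A,d=speed(4); save(d,"f4"); print(readout.state()["force"],readout.state()["tool_pos"])
E
```

```text
clock: 5.85
tool_pos: [0.5829, 0.0446, 0.0605]
tcp_rot: [0.866, 0.5, 0.001, 0.001]
force: [0.2, 1.2, 0.2]
gripper_width: 0.001
5.85 299.35 1.42
5.9 299.48 1.35
5.95 299.37 1.35
6.0 299.44 1.42
[-1.01714455  0.26401847 -0.69057421] [0.58289334 0.04452175 0.06054704]
clock: 6.25
tool_pos: [0.5829, 0.0446, 0.0602]
tcp_rot: [0.866, 0.5, 0.001, 0.001]
force: [-0.1, 0.2, 0.6]
gripper_width: -0.004
6.25 299.27 1.41
6.3 299.29 1.42
6.35 299.26 1.43
6.4 299.32 1.45
[0.60403267 0.14734455 0.60663693] [0.58286245 0.04458024 0.06021744]
```

View pics/f4.png

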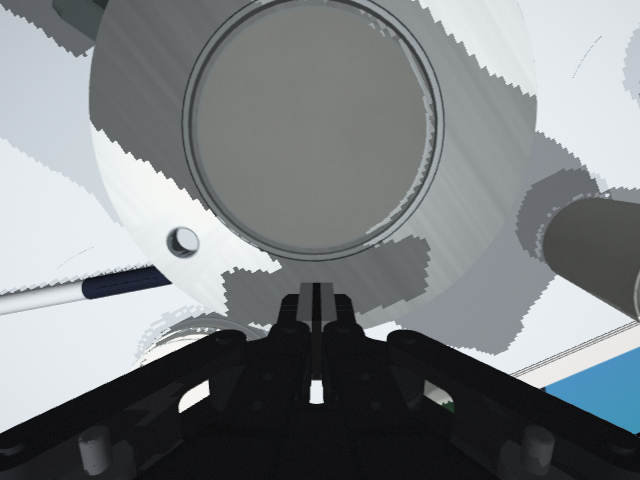

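```bash
cat >> h.py <<'E'
def hole(d,c=C,lo=None):
    g=cv2.GaussianBlur(cv2.cvtColor(d["image"],cv2.COLOR_RGB2GRAY),(3,3),0).astype(np.float32)
    th=np.radians(np.arange(0,360,.5)); k=np.linspace(0,2*np.pi,24,endpoint=False); res=[]
    rr=[.0015,.003,.0045,.006,.0085,.0095]
    for t in th:
        c0=np.array([c[0]+.068*np.cos(t),c[1]+.068*np.sin(t)])
        P=np.concatenate([np.c_[c0[0]+r*np.cos(k),c0[1]+r*np.sin(k),np.full(24,.06)] for r in rr])
        uv=proj(d,P).astype(np.float32)
        tip=uv[:,1].max()>262 and 215<uv[:,0].mean()<420 and d["origin"][2]<.3
        if uv.min()<0 or uv[:,0].max()>639 or uv[:,1].max()>479 or tip: res.append(-9); continue
        v=cv2.remap(g,uv[:,:1],uv[:,1:],1)[:,0].reshape(6,24)
        o=v[4:]; m=np.median(o)
        res.append((np.abs(v[:4]-m).mean()-1.5*o.std())/m)
    res=np.array(res); i=res.argmax()
    j=np.arange(i-8,i+9)%len(th); w=np.clip(res[j]-.6*res[i],0,None); off=np.arange(-8,9)*.5
    return (np.degrees(th[i])+(w*off).sum()/w.sum())%360,res[i]
E
python3 - <<'E'
from h import *
T,A,d=speed(5); save(d,"g"); print(readout.state()["force"])
E
```

```text
6.45 283.15 0.27
6.5 287.62 0.11
6.55 nan -0.01
6.6 nan -0.0
6.65 nan -0.0
[0.30521666 0.21662183 0.86026263]h.py:75: RuntimeWarning: invalid value encountered in scalar divide
  return (np.degrees(th[i])+(w*off).sum()/w.sum())%360,res[i]
```

View pics/g.png

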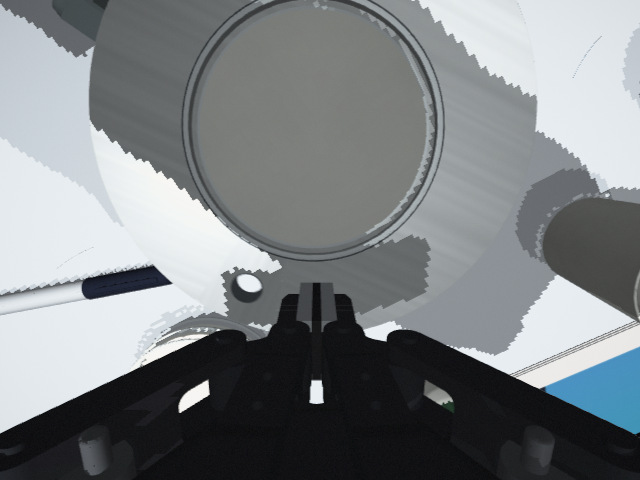

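```bash
python3 -m handwheel '[{"xyz":[0,0,0],"rotation":[0,0,0],"fingers":0},{"xyz":[0,0,0],"rotation":[0,0,0],"fingers":0},{"xyz":[0,0,0],"rotation":[0,0,0],"fingers":0},{"xyz":[0,0,0.0],"rotation":[0,0,0],"fingers":0},{"xyz":[0,0,0.02],"rotation":[0,0,0],"fingers":0},{"xyz":[0,0,0.03],"rotation":[0,0,0],"fingers":0}]'
python3 - <<'E'
from h import *
T,A,d=speed(5); save(d,"g2"); s=readout.state();print(s["force"],s["tool_pos"])
E
```

```text
clock: 7.3
tool_pos: [0.5829, 0.0446, 0.0599]
tcp_rot: [0.866, 0.5, 0.001, 0.001]
force: [0.3, 1.3, 0.5]
gripper_width: 0.002
7.3 13.62 0.06
7.35 17.95 0.1
7.4 22.84 0.17
7.45 26.72 0.3
7.5 30.8 0.3
[-0.52431144  0.5494566   1.01276746] [0.58292013 0.04458821 0.05997132]
```

View pics/g2.png

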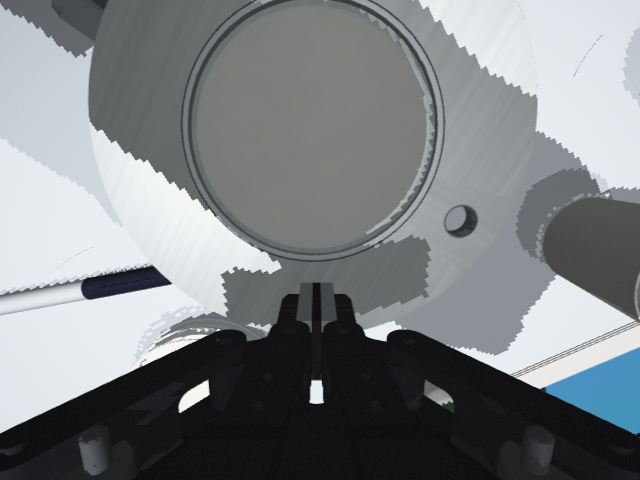

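```bash
python3 -m handwheel '[{"xyz":[0,0,0.03],"rotation":[0,0,0],"fingers":0},{"xyz":[0,0,0.03],"rotation":[0,0,0],"fingers":0}]'
python3 - <<'E'
from h import *
T,A,d=speed(4);  s=readout.state();print(s["force"],s["tool_pos"])
E
python3 -m handwheel '[{"xyz":[0,0,0.03],"rotation":[0,0,0],"fingers":0},{"xyz":[0,0,0.03],"rotation":[0,0,0],"fingers":0}]'
python3 - <<'E'
from h import *
T,A,d=speed(4); save(d,"g3"); s=readout.state();print(s["force"],s["tool_pos"])
E
```

```text
clock: 7.75
tool_pos: [0.583, 0.0447, 0.0598]
tcp_rot: [0.866, 0.5, 0.001, 0.001]
force: [-0.1, 1.4, 1.6]
gripper_width: 0.002
7.75 43.88 0.29
7.8 43.78 0.3
7.85 43.71 0.29
7.9 43.66 0.29
[ 0.13449603 -0.7710661   1.58498714] [0.58291266 0.04454355 0.05970537]
clock: 8.15
tool_pos: [0.583, 0.0445, 0.0595]
tcp_rot: [0.866, 0.5, 0.001, 0.001]
force: [0.1, -0.2, 2.3]
gripper_width: -0.002
8.15 43.67 0.3
8.2 43.68 0.3
8.25 43.68 0.3
8.3 43.67 0.3
[0.52011174 0.18248231 2.31390149] [0.58299701 0.04456134 0.059475  ]
```

View pics/g3.png

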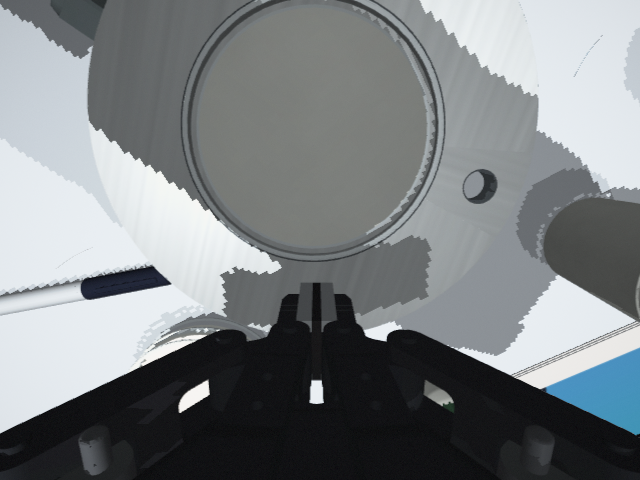

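```bash
python3 -m handwheel '[{"xyz":[0.24,0,0.02],"rotation":[0,0,-2],"fingers":0},{"xyz":[0.73,-0.04,0.02],"rotation":[0,0,-6],"fingers":0},{"xyz":[1.46,-0.15,0.02],"rotation":[0,0,-12],"fingers":0},{"xyz":[2.28,-0.38,0.02],"rotation":[0,0,-19],"fingers":0},{"xyz":[3.07,-0.71,0.02],"rotation":[0,0,-26],"fingers":0},{"xyz":[3.81,-1.13,0.02],"rotation":[0,0,-33],"fingers":0},{"xyz":[4.5,-1.64,0.02],"rotation":[0,0,-40],"fingers":0},{"xyz":[5.12,-2.23,0.02],"rotation":[0,0,-47],"fingers":0},{"xyz":[5.59,-2.79,0.02],"rotation":[0,0,-53],"fingers":0},{"xyz":[5.94,-3.29,0.02],"rotation":[0,0,-58],"fingers":0},{"xyz":[6.12,-3.61,0.02],"rotation":[0,0,-61],"fingers":0},{"xyz":[6.18,-3.71,0.02],"rotation":[0,0,-62],"fingers":0}]'
python3 - <<'E'
from h import *
T,A,d=speed(3); save(d,"i1"); s=readout.state();print(s["force"],s["tool_pos"],s["joints"].round(2),ang(s["tool_pos"]))
E
```

```text
clock: 9.55
tool_pos: [0.5813, 0.1169, 0.0591]
tcp_rot: [0.483, 0.875, -0.0, 0.001]
force: [-2.1, -1.6, 4.0]
gripper_width: -0.001
9.55 107.21 0.33
9.6 107.04 0.32
9.65 106.74 0.33
[-1.63637307 -1.62753199  4.38573979] [0.58176179 0.11634965 0.05912129] [ 0.37  0.75 -0.85  1.8   0.7   0.93  1.34] (array([31.5]), array([0.0705]))
```

View pics/i1.png

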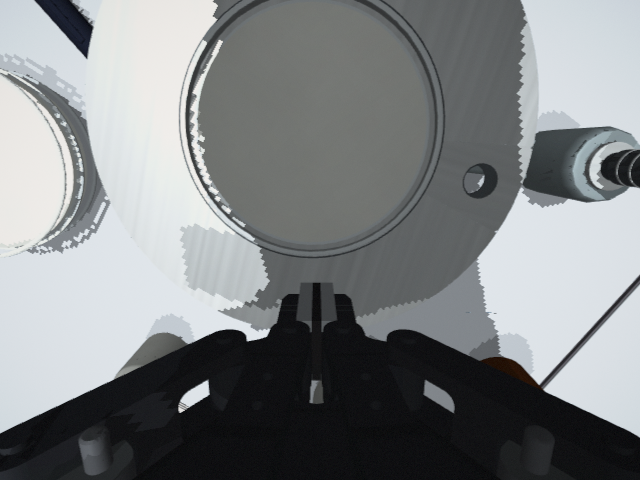

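```bash
python3 -m handwheel '[{"xyz":[0,0,-0.05],"rotation":[0,0,0],"fingers":0},{"xyz":[0,0,-0.8],"rotation":[0,0,0],"fingers":0},{"xyz":[-0.61,-0.03,-2],"rotation":[0,0,5],"fingers":0},{"xyz":[-1.57,-0.18,-2],"rotation":[0,0,13],"fingers":0},{"xyz":[-2.51,-0.46,-2],"rotation":[0,0,21],"fingers":0},{"xyz":[-3.39,-0.88,-2],"rotation":[0,0,29],"fingers":0},{"xyz":[-4.21,-1.41,-2],"rotation":[0,0,37],"fingers":0},{"xyz":[-4.95,-2.05,-2],"rotation":[0,0,45],"fingers":0},{"xyz":[-5.59,-2.79,-2],"rotation":[0,0,53],"fingers":0},{"xyz":[-6.12,-3.61,-2],"rotation":[0,0,61],"fingers":0},{"xyz":[-6.54,-4.49,-2],"rotation":[0,0,69],"fingers":0},{"xyz":[-6.82,-5.43,-2],"rotation":[0,0,77],"fingers":0}]'
python3 -m handwheel '[{"xyz":[0,0,0],"rotation":[0,0,0],"fingers":0}]'
python3 - <<'E'
from h import *
T,A,d=speed(3); save(d,"i2"); s=readout.state();print(s["force"],s["tool_pos"],s["joints"].round(2),ang(s["tool_pos"]))
a=ang(s["tool_pos"])[0][0]
p=C+.0702*np.array([np.cos(np.radians(a)),np.sin(np.radians(a))])
print(go([*p,.0605],a+180))
E
```

```text
clock: 10.9
tool_pos: [0.572, 0.0294, 0.0798]
tcp_rot: [0.925, 0.379, 0.001, 0.001]
force: [0.1, 0.9, 0.0]
gripper_width: 0.0
clock: 11.0
tool_pos: [0.5718, 0.0286, 0.0803]
tcp_rot: [0.926, 0.377, 0.001, 0.001]
force: [-0.7, 0.2, -0.4]
gripper_width: 0.004
11.0 nan -0.0
11.05 nan -0.0
11.1 nan -0.0
[-0.50793769 -0.66421473  0.55881627] [0.57244201 0.0299447  0.08014636] [ 0.34  0.58 -0.58  1.85  0.42  0.83  0.33] (array([-44.3]), array([0.0709]))
(array([-0.  , -0.08,  1.96]), array([ 0.1, -0.1, -0.9]))h.py:75: RuntimeWarning: invalid value encountered in scalar divide
  return (np.degrees(th[i])+(w*off).sum()/w.sum())%360,res[i]
```

View pics/i2.png

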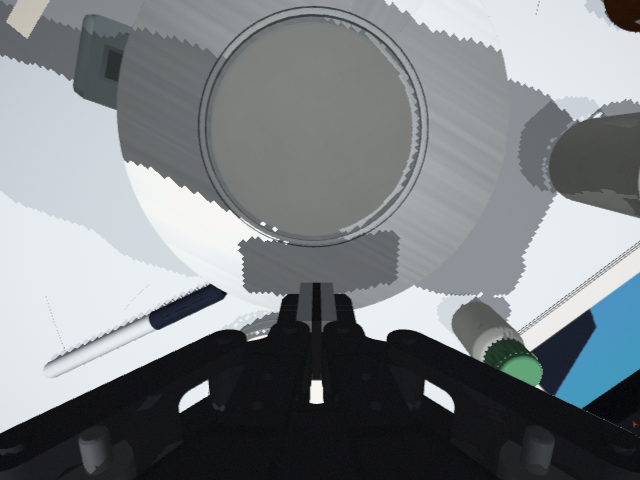

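```bash
python3 -m handwheel '[{"xyz":[0,-0.08,1],"rotation":[0,0,-0.5],"fingers":0},{"xyz":[0,-0.08,1.7],"rotation":[0,0,-0.9],"fingers":0},{"xyz":[0,-0.08,1.9],"rotation":[0,0,-0.9],"fingers":0},{"xyz":[0,-0.08,2.03],"rotation":[0,0,-0.9],"fingers":0},{"xyz":[0,-0.08,2.06],"rotation":[0,0,-0.9],"fingers":0}]'
python3 - <<'E'
from h import *
T=[]
for _ in range(3):
    d=viewer.get_image("side");  s=readout.state();print(s["clock"],s["force"].round(2),s["tool_pos"])
save(d,"i3",3,(200,180,400,340))
print(ang(s["tool_pos"]))
E
```

```text
clock: 11.65
tool_pos: [0.5719, 0.0309, 0.0594]
tcp_rot: [0.921, 0.389, 0.001, 0.001]
force: [-1.4, 1.2, 3.7]
gripper_width: 0.001
11.7 [-1.5   1.39  2.06] [0.57194599 0.03084309 0.05956376]
11.75 [-1.3   0.73  2.11] [0.57199249 0.03073301 0.05968145]
11.8 [-0.69  1.31  1.2 ] [0.57203709 0.03057606 0.05971495]
(array([-44.2]), array([0.0702]))
```

View pics/i3.png

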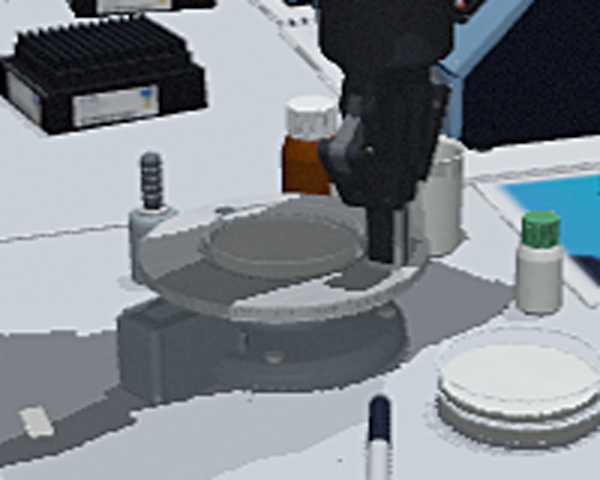

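```bash
python3 - <<'E'
from h import *
d=viewer.get_image("side")
w=ray(d,(200+228.5/3-.5,180+209/3-.5),.06)[0]; print(w,ang(w))
x=viewer.trace(d,"wheel")[0]; print(np.round(circ(ray(d,pts(x["mask"]),.06)),4))
E
```

```text
[0.5054189  0.14621265 0.06      ] (array([103.7]), array([0.0687]))
[0.5145 0.0652 0.0743]
```

```bash
python3 -m handwheel '[{"xyz":[0.24,0,0.03],"rotation":[0,0,-2],"fingers":0},{"xyz":[0.73,-0.04,0.03],"rotation":[0,0,-6],"fingers":0},{"xyz":[1.46,-0.15,0.03],"rotation":[0,0,-12],"fingers":0},{"xyz":[2.28,-0.38,0.03],"rotation":[0,0,-19],"fingers":0},{"xyz":[3.07,-0.71,0.03],"rotation":[0,0,-26],"fingers":0},{"xyz":[3.81,-1.13,0.03],"rotation":[0,0,-33],"fingers":0},{"xyz":[4.5,-1.64,0.03],"rotation":[0,0,-40],"fingers":0},{"xyz":[5.12,-2.23,0.03],"rotation":[0,0,-47],"fingers":0},{"xyz":[5.59,-2.79,0.03],"rotation":[0,0,-53],"fingers":0},{"xyz":[5.94,-3.29,0.03],"rotation":[0,0,-58],"fingers":0},{"xyz":[6.12,-3.61,0.03],"rotation":[0,0,-61],"fingers":0},{"xyz":[6.18,-3.71,0.03],"rotation":[0,0,-62],"fingers":0}]'
python3 - <<'E'
from h import *
T,A,d=speed(3); save(d,"j1"); s=readout.state();print(s["force"],s["tool_pos"],ang(s["tool_pos"]))
E
```

```text
clock: 13.1
tool_pos: [0.5887, 0.101, 0.0595]
tcp_rot: [0.589, 0.808, 0.001, 0.002]
force: [-0.8, -0.7, 2.0]
gripper_width: 0.002
13.1 nan -0.0
13.15 nan -0.0
13.2 nan -0.0
[-0.72184682  0.1253359   3.08009698] [0.58883861 0.10038371 0.05949262] (array([17.3]), array([0.0703]))h.py:75: RuntimeWarning: invalid value encountered in scalar divide
  return (np.degrees(th[i])+(w*off).sum()/w.sum())%360,res[i]
```

View pics/j1.png

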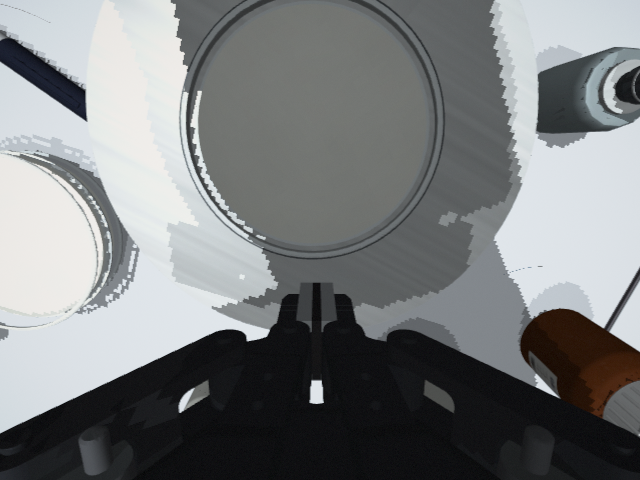

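```bash
python3 - <<'E'
from h import *
d=viewer.get_image("side"); save(d,"k1",5,(230,225,360,325))
d=viewer.get_image("top"); save(d,"k1t",5,(255,225,395,345))
E
```

```text
(no output)
```

View pics/k1.png

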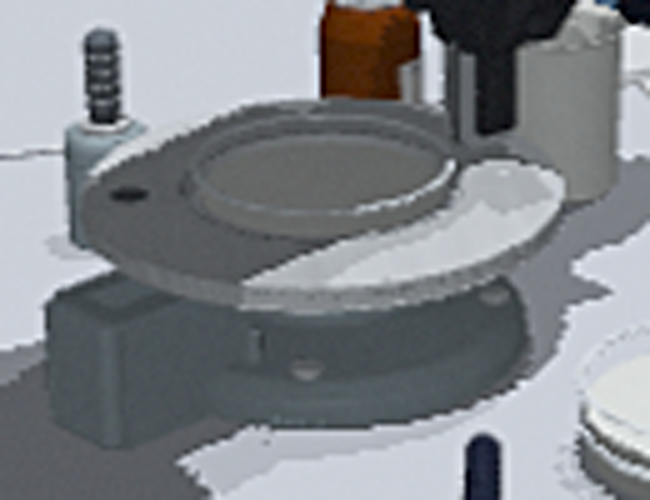

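View pics/k1t.png

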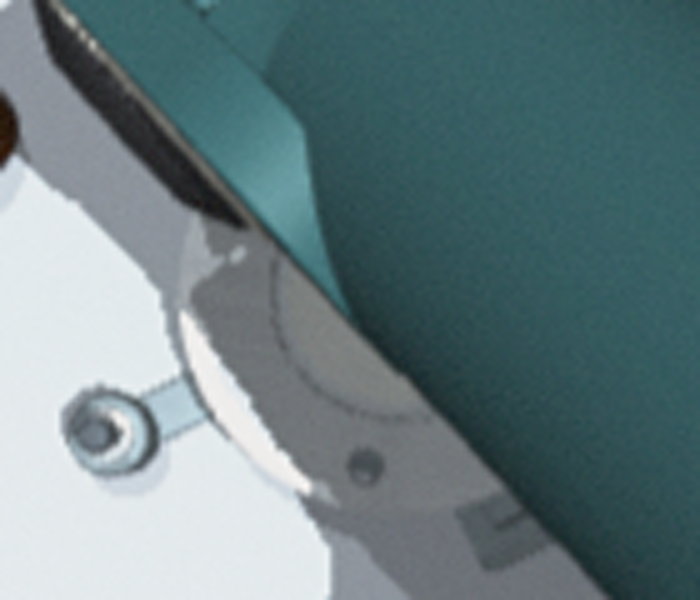

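```bash
python3 - <<'E'
from h import *
d=viewer.get_image("top")
f=lambda u,v:(255+(u+.5)/5-.5,225+(v+.5)/5-.5)
w=ray(d,f(365,467),.06)[0]; print("hole",w,ang(w))
# predicted top pixel (5x crop) for aligned hole
for a in (204,206,208):
    q=proj(d,[[*(C+.068*np.array([np.cos(np.radians(a)),np.sin(np.radians(a))])),.06]])[0]; print(a,(q-[255,225]+.5)*5-.5)
E
```

```text
hole [0.45402116 0.09283349 0.06      ] (array([168.9]), array([0.069]))
204 [472.92048373 451.9330483 ]
206 [478.56439404 449.24518653]
208 [484.10907237 446.35963333]
```

```bash
python3 -m handwheel '[{"xyz":[0.12,0,0.02],"rotation":[0,0,-1],"fingers":0},{"xyz":[0.37,-0.01,0.02],"rotation":[0,0,-3],"fingers":0},{"xyz":[0.73,-0.04,0.02],"rotation":[0,0,-6],"fingers":0},{"xyz":[1.22,-0.11,0.02],"rotation":[0,0,-10],"fingers":0},{"xyz":[1.81,-0.24,0.02],"rotation":[0,0,-15],"fingers":0},{"xyz":[2.39,-0.42,0.02],"rotation":[0,0,-20],"fingers":0},{"xyz":[2.96,-0.66,0.02],"rotation":[0,0,-25],"fingers":0},{"xyz":[3.5,-0.94,0.02],"rotation":[0,0,-30],"fingers":0},{"xyz":[3.91,-1.2,0.02],"rotation":[0,0,-34],"fingers":0},{"xyz":[4.11,-1.34,0.02],"rotation":[0,0,-36],"fingers":0},{"xyz":[4.21,-1.41,0.02],"rotation":[0,0,-37],"fingers":0},{"xyz":[4.21,-1.41,0.02],"rotation":[0,0,-37],"fingers":0}]'
python3 - <<'E'
from h import *
s=readout.state();print(s["force"],s["tool_pos"],ang(s["tool_pos"]))
d=viewer.get_image("side"); save(d,"l1",5,(230,225,360,325))
d=viewer.get_image("top"); save(d,"l1t",5,(255,225,395,345))
E
```

```text
clock: 14.6
tool_pos: [0.5626, 0.136, 0.0592]
tcp_rot: [0.304, 0.953, 0.0, 0.002]
force: [-2.5, -3.3, 4.5]
gripper_width: -0.001
[-2.47181267 -3.31116117  4.52178288] [0.56263555 0.1360322  0.05916818] (array([54.1]), array([0.0698]))
```

View pics/l1.png

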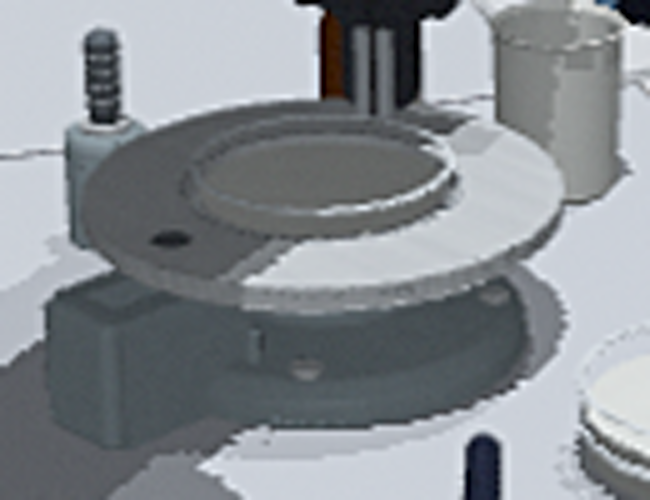

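View pics/l1t.png

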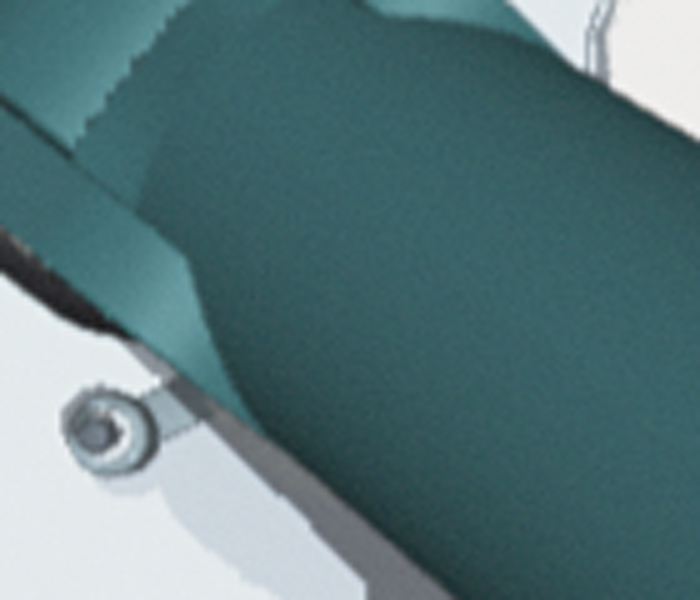

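```bash
python3 - <<'E'
from h import *
d=viewer.get_image("side")
f=lambda u,v:(230+(u+.5)/5-.5,225+(v+.5)/5-.5)
for p in [(128,194),(171,239)]:
    w=ray(d,f(*p),.06)[0]; print(w,ang(w))
for a in (200,203,206,209):
    q=proj(d,[[*(C+.068*np.array([np.cos(np.radians(a)),np.sin(np.radians(a))])),.06]])[0]; print(a,(q-[230,225]+.5)*5-.5)
e=proj(d,[[*(C+r*np.array([np.cos(np.radians(206)),np.sin(np.radians(206))])),.047] for r in(.085,.098,.112)]); print((e-[230,225]+.5)*5-.5)
E
```

```text
[0.45505938 0.09203944 0.06      ] (array([169.3]), array([0.0678]))
[0.46062112 0.04900933 0.06      ] (array([-153.5]), array([0.0683]))
200 [158.14703326 231.92887607]
203 [164.05386544 235.15241738]
206 [170.43665961 238.2439849 ]
209 [177.27911669 241.19310597]
[[132.57848463 287.94091978]
 [101.91640652 299.40649898]
 [ 68.33695611 311.96298152]]
```

```bash
python3 -m handwheel '[{"xyz":[0,0,-0.02],"rotation":[0,0,0],"fingers":0},{"xyz":[0,0,-0.06],"rotation":[0,0,0],"fingers":0},{"xyz":[0,0,-0.1],"rotation":[0,0,0],"fingers":0},{"xyz":[0,0,-0.6],"rotation":[0,0,0],"fingers":0},{"xyz":[0,0,-2],"rotation":[0,0,0],"fingers":0}]'
python3 - <<'E'
from h import *
for i in range(4):
    d=viewer.get_image("side"); print(readout.state()["clock"])
    a=hole(d,C); print(a)
    if i in(0,3): save(d,"m%d"%i,5,(230,225,360,325))
E
```

```text
clock: 15.25
tool_pos: [0.5622, 0.136, 0.0791]
tcp_rot: [0.304, 0.953, 0.0, 0.001]
force: [-0.5, 0.1, 0.1]
gripper_width: 0.002
15.3
(np.float64(206.56721469146788), np.float32(0.29228872))
15.35
(np.float64(206.4593452620836), np.float32(0.28734884))
15.4
(np.float64(206.2587986295001), np.float32(0.30163002))
15.45
(np.float64(206.3255306738859), np.float32(0.2927971))
```

View pics/m3.png

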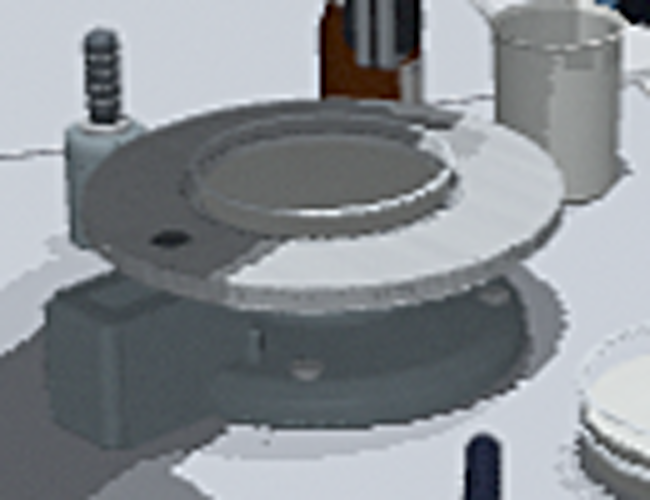

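```bash
python3 - <<'E'
from h import *
print(go([0.467,0.192,0.15],116))
E
```

```text
(array([11.04, -0.99, -7.07]), array([  0.4,   0. , 118.6]))
```

```bash
python3 -m handwheel '[{"xyz":[0,0,-4],"rotation":[0,0,8],"fingers":0},{"xyz":[0.5,0,-7],"rotation":[0,0,16],"fingers":0.2},{"xyz":[1.5,-0.1,-7.1],"rotation":[0,0,24],"fingers":0.5},{"xyz":[2.5,-0.2,-7.1],"rotation":[0,0,32],"fingers":0.6},{"xyz":[3.5,-0.3,-7.1],"rotation":[0,0,40],"fingers":0.6},{"xyz":[4.5,-0.4,-7.1],"rotation":[0,0,48],"fingers":0.6},{"xyz":[5.5,-0.5,-7.1],"rotation":[0,0,56],"fingers":0.6},{"xyz":[6.5,-0.6,-7.1],"rotation":[0,0,64],"fingers":0.6},{"xyz":[7.5,-0.7,-7.1],"rotation":[0,0,72],"fingers":0.6},{"xyz":[8.5,-0.8,-7.1],"rotation":[0,0,80],"fingers":0.6},{"xyz":[9.5,-0.9,-7.1],"rotation":[0,0,88],"fingers":0.6},{"xyz":[10.2,-0.9,-7.1],"rotation":[0,0,96],"fingers":0.6}]'
python3 - <<'E'
from h import *
print(go([0.467,0.192,0.15],116))
E
```

```text
clock: 16.65
tool_pos: [0.4737, 0.1881, 0.1503]
tcp_rot: [0.913, 0.409, 0.002, 0.001]
force: [-0.3, -0.2, 0.3]
gripper_width: 0.599
(array([-0.15, -0.76,  0.03]), array([ 0.2, -0.2, 22.3]))
```

```bash
python3 -m handwheel '[{"xyz":[0,-0.3,0],"rotation":[0.1,-0.1,8],"fingers":0.6},{"xyz":[-0.1,-0.6,0],"rotation":[0.2,-0.2,16],"fingers":0.6},{"xyz":[-0.15,-0.76,0.03],"rotation":[0.2,-0.2,22.3],"fingers":0.6},{"xyz":[-0.15,-0.76,0.03],"rotation":[0.2,-0.2,22.3],"fingers":0.6},{"xyz":[-0.15,-0.76,0.03],"rotation":[0.2,-0.2,22.3],"fingers":0.6}]'
python3 - <<'E'
from h import *
s=readout.state(); print(s["tool_pos"],s["joints"].round(2))
d=viewer.get_image("wrist"); save(d,"n1")
for t in ("pin_grip","pin_tip"):
  for x in viewer.trace(d,t)[:2]:
    print(t,x["p"],x["point"],ray(d,x["point"],.086))
u=proj(d,[[.4676,.1916,.086],[*s["tool_pos"]]]); print(u)
d=viewer.get_image("top"); save(d,"n1t",5,(255,225,395,345)); print(hole(d,C))
d=viewer.get_image("side"); save(d,"n1s",3,(200,140,400,340)); print(hole(d,C))
E
```

```text
clock: 17.15
tool_pos: [0.467, 0.192, 0.1499]
tcp_rot: [0.974, 0.227, 0.0, 0.0]
force: [-0.7, 0.7, 0.0]
gripper_width: 0.6
[0.46700863 0.19199829 0.14993676] [ 0.1   0.38 -0.66  1.97  0.29  0.89 -0.25]
pin_grip 0.77 [316.1, 245.3] [[0.46403277 0.19876192 0.086     ]]
pin_tip 0.92 [315.6, 251.7] [[0.46552457 0.19504856 0.086     ]]
pin_tip 0.45 [316.3, 340.6] [[0.49225157 0.14167793 0.086     ]]
[[316.16665449 258.07076632]
 [315.26364379 301.80081941]]
(np.float64(205.43609090732917), np.float32(0.42255157))
(np.float64(206.58953961790291), np.float32(0.28888655))
```

View pics/n1.png

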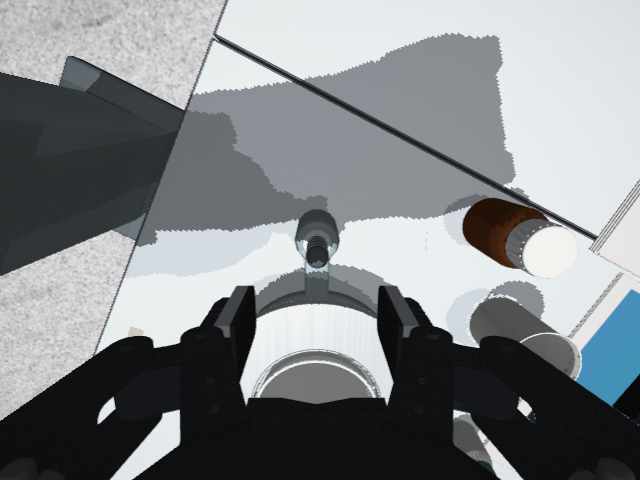

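View pics/n1s.png

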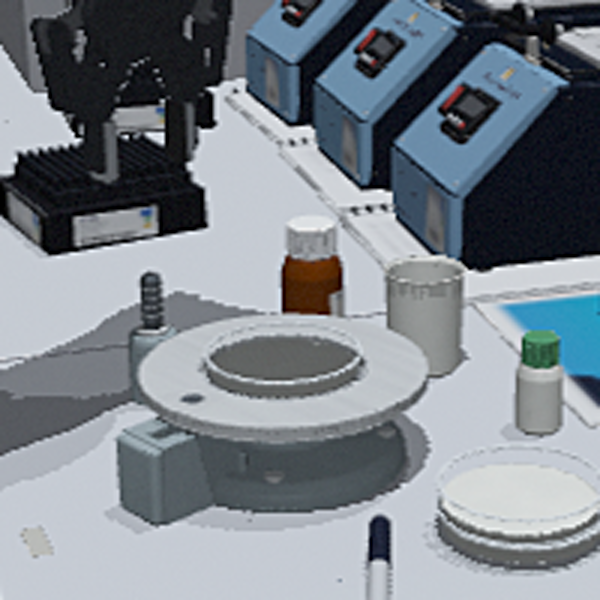

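View pics/n1t.png

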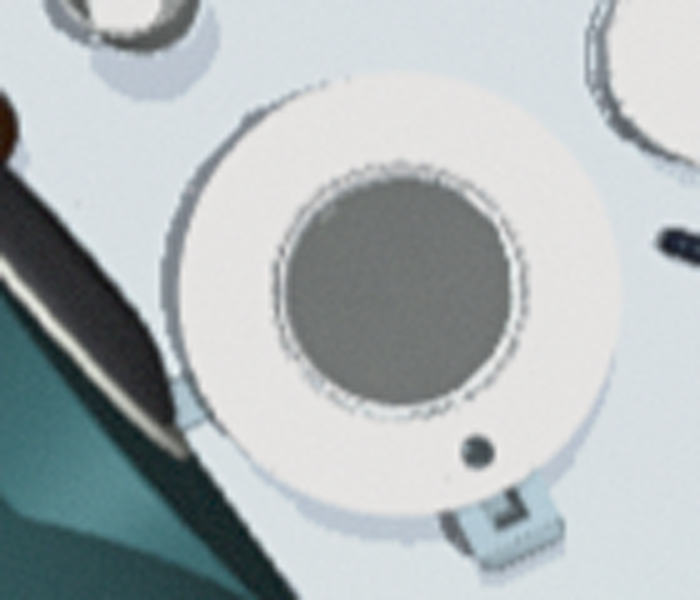

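```bash
python3 - <<'E'
from h import *
print(go([0.4674,0.1917,0.0545],116))
E
```

```text
(array([0.02, 0.03, 9.54]), array([0., 0., 0.]))
```

```bash
python3 -m handwheel '[{"xyz":[0.02,0.03,3],"rotation":[0,0,0],"fingers":0.6},{"xyz":[0.02,0.03,6],"rotation":[0,0,0],"fingers":0.6},{"xyz":[0.02,0.03,8],"rotation":[0,0,0],"fingers":0.6},{"xyz":[0.02,0.03,9.2],"rotation":[0,0,0],"fingers":0.6},{"xyz":[0.02,0.03,9.5],"rotation":[0,0,0],"fingers":0.6},{"xyz":[0.02,0.03,9.5],"rotation":[0,0,0],"fingers":0.6}]' 30
python3 - <<'E'
from h import *
d=viewer.get_image("side"); save(d,"o1s",4,(200,180,340,320))
d=viewer.get_image("wrist"); save(d,"o1w")
E
```

```text
clock: 18.0
tool_pos: [0.4676, 0.1918, 0.0552]
tcp_rot: [0.974, 0.225, 0.0, -0.0]
force: [1.5, 0.9, 0.8]
gripper_width: 0.599
```

View pics/o1s.png

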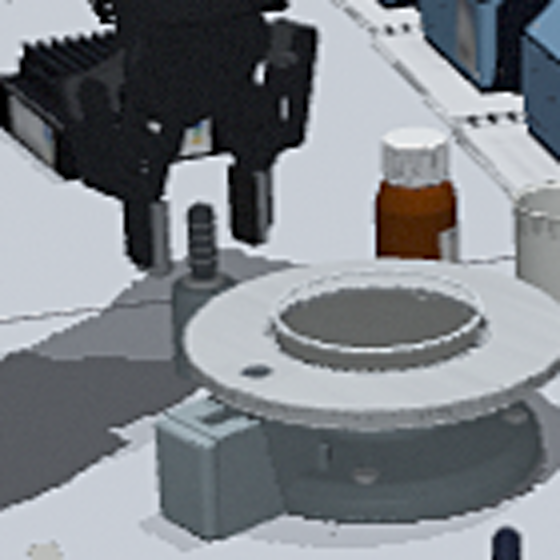

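View pics/o1w.png

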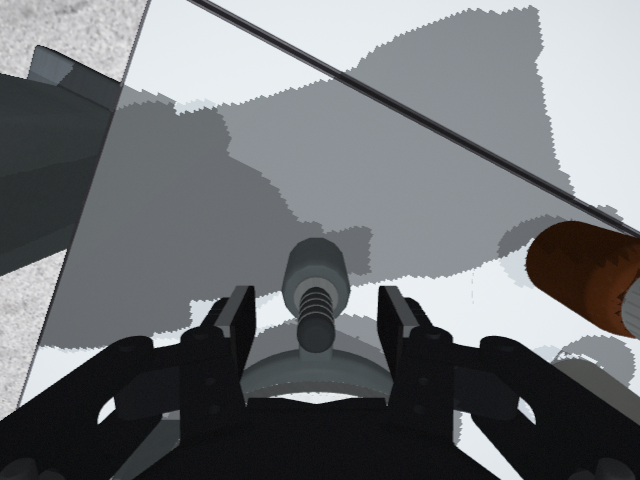

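```bash
python3 -m handwheel '[{"xyz":[0,0,0],"rotation":[0,0,0],"fingers":0.3},{"xyz":[0,0,0],"rotation":[0,0,0],"fingers":0.1},{"xyz":[0,0,0],"rotation":[0,0,0],"fingers":0.05},{"xyz":[0,0,0],"rotation":[0,0,0],"fingers":0.05},{"xyz":[0,0,0],"rotation":[0,0,0],"fingers":0.05},{"xyz":[0,0,0],"rotation":[0,0,0],"fingers":0.05}]' 30
```

```text
clock: 18.7
tool_pos: [0.4683, 0.192, 0.0562]
tcp_rot: [0.974, 0.225, 0.001, 0.0]
force: [-0.8, -0.8, 7.0]
gripper_width: 0.154
```

```bash
python3 -m handwheel '[{"xyz":[0,0,-0.5],"rotation":[0,0,0],"fingers":0.05},{"xyz":[0,0,-1.5],"rotation":[0,0,0],"fingers":0.05},{"xyz":[0,0,-3],"rotation":[0,0,0],"fingers":0.05},{"xyz":[0,0,-4.5],"rotation":[0,0,0],"fingers":0.05},{"xyz":[0,0,-6],"rotation":[0,0,0],"fingers":0.05},{"xyz":[0,0,-6],"rotation":[0,0,0],"fingers":0.05}]' 30
python3 - <<'E'
from h import *
d=viewer.get_image("side"); save(d,"p1s",4,(200,160,340,300)); print(hole(d))
d=viewer.get_image("wrist"); save(d,"p1w")
s=readout.state();u=C+.068*np.array([np.cos(np.radians(206.2)),np.sin(np.radians(206.2))])
print(u,go([*u,.115],206,s))
E
```

```text
clock: 19.3
tool_pos: [0.4692, 0.1923, 0.1187]
tcp_rot: [0.974, 0.225, 0.003, 0.0]
force: [0.1, 0.4, -1.1]
gripper_width: 0.148
(np.float64(206.51047305308327), np.float32(0.29120773))
[0.46068643 0.0494776 ] (array([-6.94, 12.45,  0.16]), array([  0.2,  -0.1, -90. ]))
```

View pics/p1s.png

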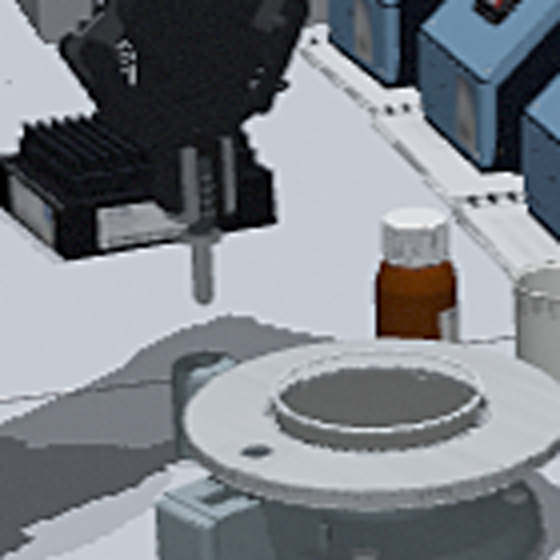

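View pics/p1w.png

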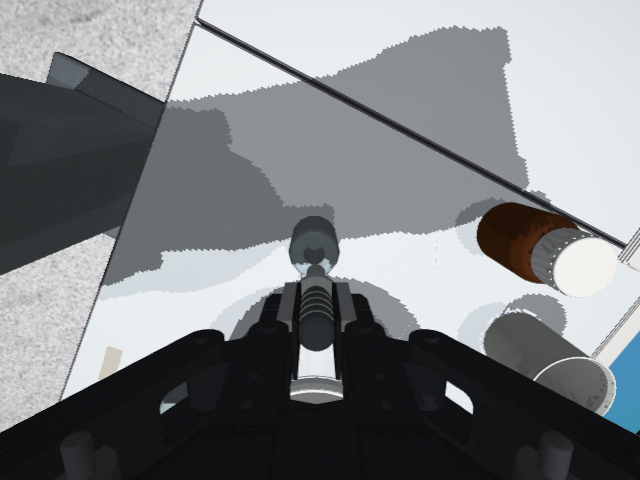

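```bash
python3 -m handwheel '[{"xyz":[-0.2,0.4,0],"rotation":[0,0,-5],"fingers":0.05},{"xyz":[-0.8,1.4,0],"rotation":[0,0,-13],"fingers":0.05},{"xyz":[-1.5,2.7,0],"rotation":[0,0,-21],"fingers":0.05},{"xyz":[-2.2,4,0],"rotation":[0,0,-29],"fingers":0.05},{"xyz":[-3,5.3,0],"rotation":[0,0,-37],"fingers":0.05},{"xyz":[-3.7,6.6,0],"rotation":[0,0,-45],"fingers":0.05},{"xyz":[-4.4,7.9,0],"rotation":[0,0,-53],"fingers":0.05},{"xyz":[-5.1,9.2,0],"rotation":[0,0,-61],"fingers":0.05},{"xyz":[-5.8,10.4,0],"rotation":[0,0,-69],"fingers":0.05},{"xyz":[-6.4,11.5,0],"rotation":[0,0,-77],"fingers":0.05},{"xyz":[-6.8,12.2,0],"rotation":[0,0,-85],"fingers":0.05},{"xyz":[-6.94,12.45,0],"rotation":[0.2,-0.1,-90],"fingers":0.05}]'
python3 -m handwheel '[{"xyz":[0,0,0],"rotation":[0,0,0],"fingers":0.05},{"xyz":[0,0,0],"rotation":[0,0,0],"fingers":0.05}]'
python3 - <<'E'
from h import *
s=readout.state();u=C+.068*np.array([np.cos(np.radians(206.2)),np.sin(np.radians(206.2))])
print(s["joints"].round(2),go([*u,.118],206,s))
d=viewer.get_image("side"); save(d,"q1s",4,(200,160,340,300)); print(hole(d))
d=viewer.get_image("wrist"); save(d,"q1w")
d=viewer.get_image("top"); save(d,"q1t",5,(255,225,395,345))
E
```

```text
clock: 20.6
tool_pos: [0.4602, 0.0484, 0.1161]
tcp_rot: [0.528, 0.849, -0.0, -0.001]
force: [-0.3, 0.4, -0.2]
gripper_width: 0.154
clock: 20.8
tool_pos: [0.46, 0.0484, 0.1157]
tcp_rot: [0.529, 0.849, -0.0, -0.001]
force: [-0.8, 0.3, -0.9]
gripper_width: 0.15
[ 0.66  0.47 -1.    2.08  0.53  0.86  1.38] (array([ 0.07,  0.11, -0.23]), array([-0.1, -0.1,  0.1]))
(np.float64(204.046635695092), np.float32(0.21053247))
```

View pics/q1s.png

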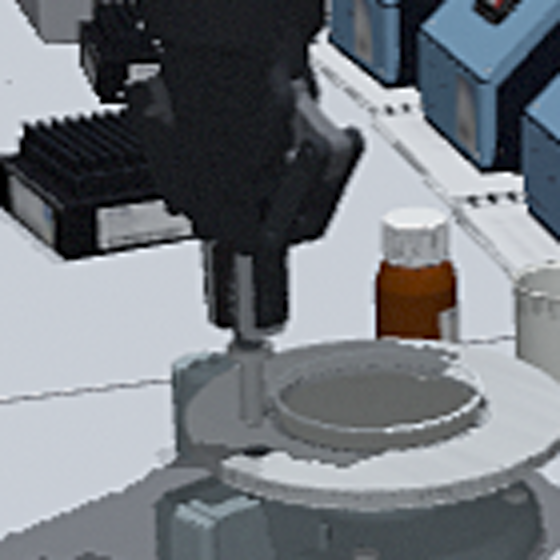

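View pics/q1w.png

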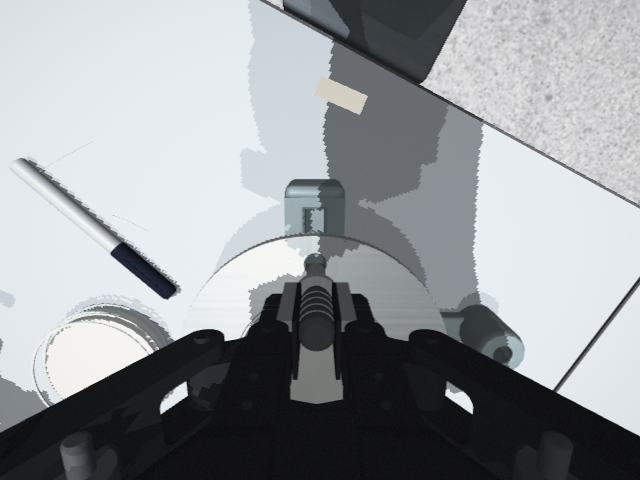

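View pics/q1t.png

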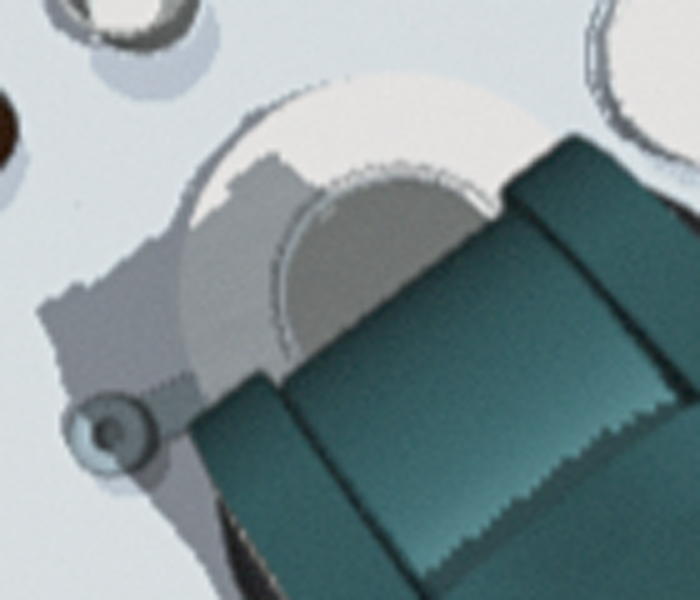

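```bash
python3 - <<'E'
from h import *
d=viewer.get_image("wrist"); save(d,"r1w",5,(250,170,390,290)); 
u=C+.068*np.array([np.cos(np.radians(206.2)),np.sin(np.radians(206.2))])
s=readout.state()
f=lambda q:(q-[250,170]+.5)*5-.5
print("hole pred",f(proj(d,[[*u,.06]])),"tip pred",f(proj(d,[[*s["tool_pos"][:2],s["tool_pos"][2]-.042]])))
d=viewer.get_image("side"); save(d,"r1s",8,(230,225,300,295))
g=lambda q:(q-[230,225]+.5)*8-.5
print("side hole pred",g(proj(d,[[*u,.06]])),"tip pred",g(proj(d,[[*s["tool_pos"][:2],s["tool_pos"][2]-.042]])), g(proj(d,[[*s["tool_pos"][:2],s["tool_pos"][2]-.0175]])))
E
```

```text
hole pred [[336.14322094 462.87256323]] tip pred [[332.84520781 496.60248652]]
side hole pred [[273.70594166 381.81222171]] tip pred [[269.37450211 322.13994067]] [[264.72250206 214.21313259]]
```

View pics/r1w.png

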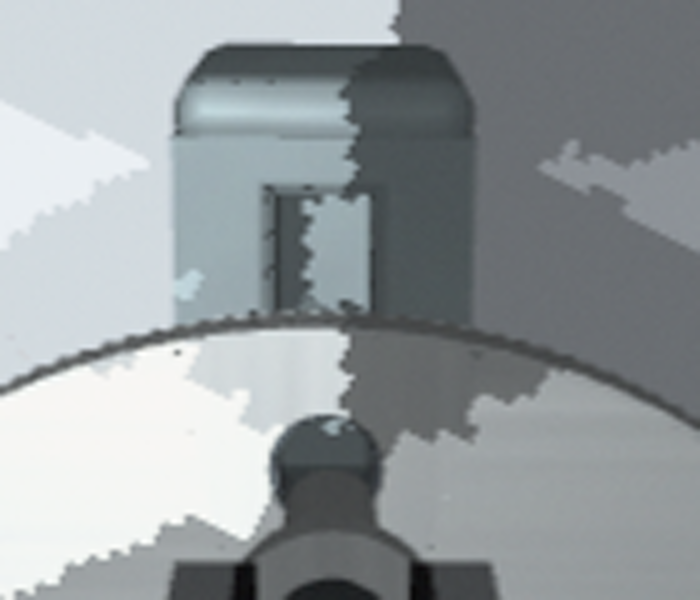

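View pics/r1s.png

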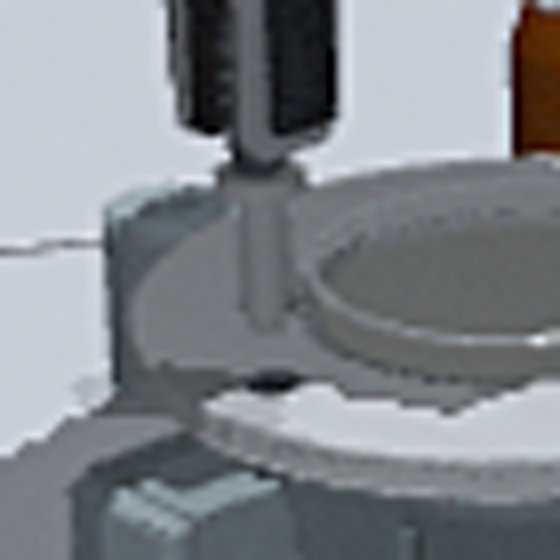

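```bash
python3 - <<'E'
from h import *
d=viewer.get_image("side"); s=readout.state()
Rt=R.from_quat(s["tcp_rot"]); p=s["tool_pos"]
# pin axis at (TCP + Rt*(ox,oy,.)); side columns: shank centre at tip
h0=np.array([*(C+.068*np.array([np.cos(np.radians(206.2)),np.sin(np.radians(206.2))])),.06])
def col(P): return ((proj(d,[P])[0]-[230,225]+.5)*8-.5)[0]
ex=Rt.apply([1,0,0]);ey=Rt.apply([0,1,0])
tip=p+[0,0,-.042]
print("d col per mm x,y:",col(tip+.001*ex)-col(tip),col(tip+.001*ey)-col(tip))
low=p.copy(); low[2]=.06
print("tip pred col at flange",col(low),"hole pred",col(h0))
g=cv2.cvtColor(d["image"],cv2.COLOR_RGB2GRAY)[225:295,230:300]
b=cv2.resize(g,None,fx=8,fy=8,interpolation=cv2.INTER_CUBIC)
for r in (250,270,290,310): print(r,g[(r)//8,24:42])
for r in (376,381,386): print(r,g[r//8,24:46])
E
```

```text
d col per mm x,y: -3.0021623334368996 3.691984642621719
tip pred col at flange 272.4143953640355 hole pred 273.7059416646157
250 [117 117 120 121 121 113  96 107 113 110 105  98 111 121 125 125 125 114]
270 [118 120 118 119 119 114 100 104 113 112 102  96 104 128 129 115  88  89]
290 [119 119 119 120 120 115  97 104 110 111 108  93  93 102  88 112 129 112]
310 [120 120 123 122 122 117 105 101 112 110 107  88  71 101 103  88 104 114]
376 [ 83  83  83  82  81  80  70  55  50  33  40  46  31  55  90 109 107 109
 115 118 120 121]
381 [ 83  83  83  82  81  80  70  55  50  33  40  46  31  55  90 109 107 109
 115 118 120 121]
386 [ 84  86  82  77  72  91 103  29  31  20  16  18  66 148 191 205 203 183
 105 115 118 120]
```

```bash
python3 -m handwheel '[{"xyz":[-0.02,0.05,0.3],"rotation":[0,0,0],"fingers":0.05},{"xyz":[-0.04,0.09,0.7],"rotation":[0,0,0],"fingers":0.05},{"xyz":[-0.04,0.09,1.0],"rotation":[0,0,0],"fingers":0.05},{"xyz":[-0.04,0.09,1.1],"rotation":[0,0,0],"fingers":0.05},{"xyz":[-0.04,0.09,1.1],"rotation":[0,0,0],"fingers":0.05}]'
python3 - <<'E'
from h import *
d=viewer.get_image("wrist"); save(d,"s1w",5,(250,170,390,290)); 
d=viewer.get_image("side"); save(d,"s1s",8,(230,225,300,295))
E
```

```text
clock: 21.6
tool_pos: [0.4611, 0.0488, 0.1049]
tcp_rot: [0.528, 0.849, -0.001, -0.001]
force: [-0.2, 0.2, -0.7]
gripper_width: 0.156
```

View pics/s1w.png

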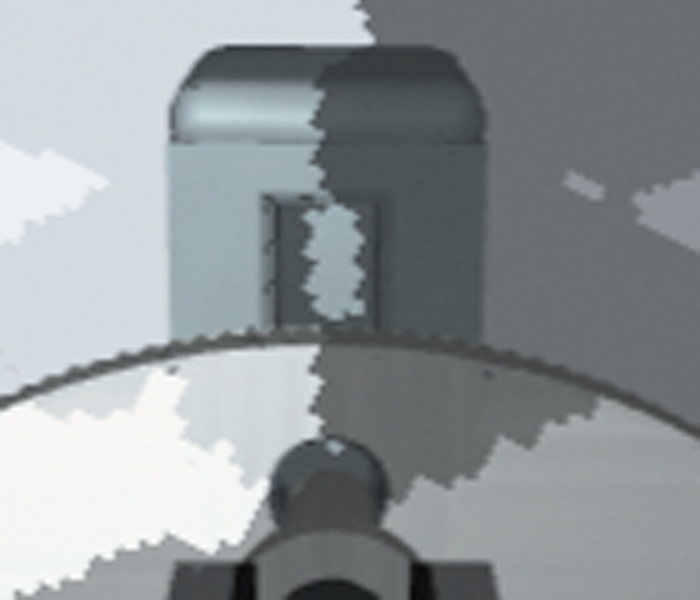

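View pics/s1s.png

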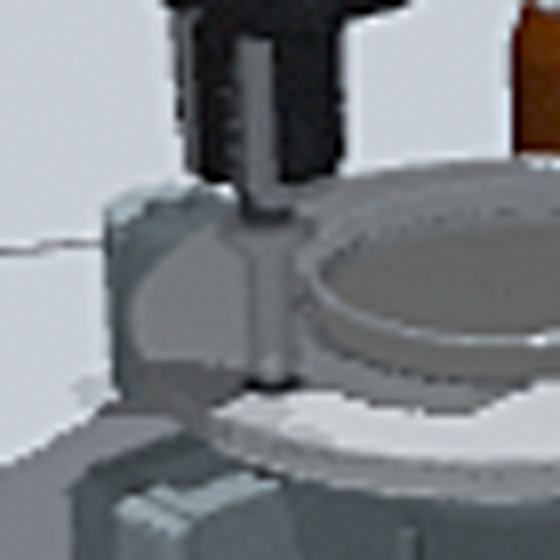

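```bash
python3 -m handwheel '[{"xyz":[0,0,0.1],"rotation":[0,0,0],"fingers":0.05},{"xyz":[0,0,0.2],"rotation":[0,0,0],"fingers":0.05},{"xyz":[0,0,0.3],"rotation":[0,0,0],"fingers":0.05}]'
python3 -m handwheel '[{"xyz":[0,0,0.1],"rotation":[0,0,0],"fingers":0.05},{"xyz":[0,0,0.2],"rotation":[0,0,0],"fingers":0.05}]'
python3 - <<'E'
from h import *
d=viewer.get_image("side"); save(d,"t1s",8,(230,225,300,295)); s=readout.state(); print(s["force"],s["tool_pos"])
E
```

```text
clock: 22.0
tool_pos: [0.4612, 0.0487, 0.1021]
tcp_rot: [0.528, 0.849, -0.0, -0.001]
force: [0.2, 0.6, -1.2]
gripper_width: 0.146
clock: 22.2
tool_pos: [0.4612, 0.0487, 0.1]
tcp_rot: [0.528, 0.849, -0.0, -0.001]
force: [0.3, -0.3, -0.9]
gripper_width: 0.148
[-0.44945954 -0.66842671 -0.83516396] [0.46114222 0.04868351 0.09987336]
```

View pics/t1s.png

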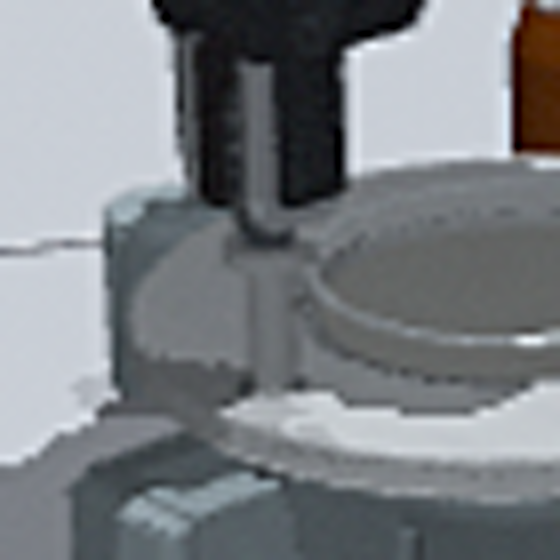

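```bash
python3 -m handwheel '[{"xyz":[0,0,0.1],"rotation":[0,0,0],"fingers":0.05},{"xyz":[0,0,0.2],"rotation":[0,0,0],"fingers":0.05},{"xyz":[0,0,0.3],"rotation":[0,0,0],"fingers":0.05}]'
python3 -m handwheel '[{"xyz":[0,0,0.1],"rotation":[0,0,0],"fingers":0.05},{"xyz":[0,0,0.2],"rotation":[0,0,0],"fingers":0.05},{"xyz":[0,0,0.3],"rotation":[0,0,0],"fingers":0.05}]'
```

```text
clock: 22.55
tool_pos: [0.4611, 0.0487, 0.0968]
tcp_rot: [0.528, 0.849, -0.001, -0.001]
force: [0.8, -0.3, -1.0]
gripper_width: 0.15
clock: 22.85
tool_pos: [0.4611, 0.0487, 0.0937]
tcp_rot: [0.528, 0.849, -0.0, -0.001]
force: [0.3, 0.5, -0.6]
gripper_width: 0.148
```

Tip is now about 8 mm into the hole with no force. Continuing to the slot.

```bash
python3 -m handwheel '[{"xyz":[0,0,0.1],"rotation":[0,0,0],"fingers":0.05},{"xyz":[0,0,0.2],"rotation":[0,0,0],"fingers":0.05},{"xyz":[0,0,0.3],"rotation":[0,0,0],"fingers":0.05}]'
python3 -m handwheel '[{"xyz":[0,0,0.1],"rotation":[0,0,0],"fingers":0.05},{"xyz":[0,0,0.2],"rotation":[0,0,0],"fingers":0.05},{"xyz":[0,0,0.3],"rotation":[0,0,0],"fingers":0.05}]'
python3 - <<'E'
from h import *
d=viewer.get_image("wrist"); save(d,"u1w",5,(250,170,390,290)); 
d=viewer.get_image("side"); save(d,"u1s",8,(230,225,300,295));s=readout.state(); print(s["force"],s["tool_pos"])
E
```

```text
clock: 23.15
tool_pos: [0.4611, 0.0487, 0.0906]
tcp_rot: [0.528, 0.849, -0.0, -0.001]
force: [-0.1, -0.0, 0.1]
gripper_width: 0.149
clock: 23.45
tool_pos: [0.4611, 0.0487, 0.0875]
tcp_rot: [0.528, 0.849, -0.0, -0.001]
force: [-0.1, 0.9, -0.1]
gripper_width: 0.153
[-0.54107107 -1.0460079  -0.53548178] [0.46104266 0.04868586 0.08748627]
```

View pics/u1w.png

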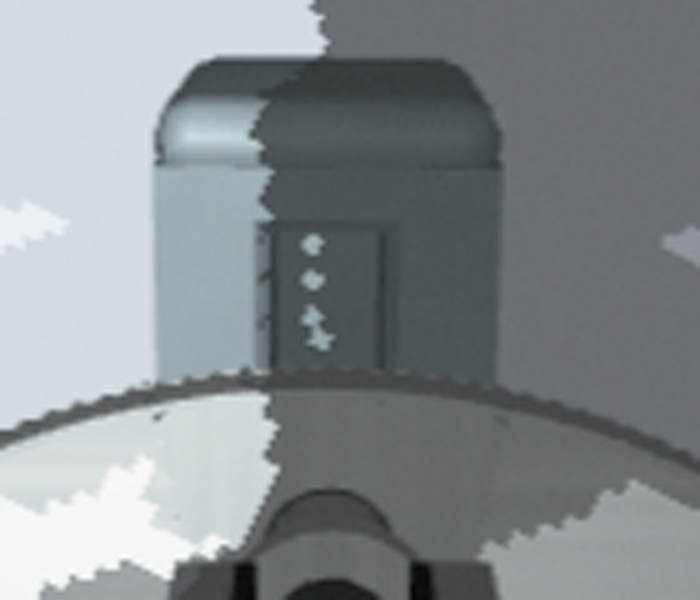

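View pics/u1s.png

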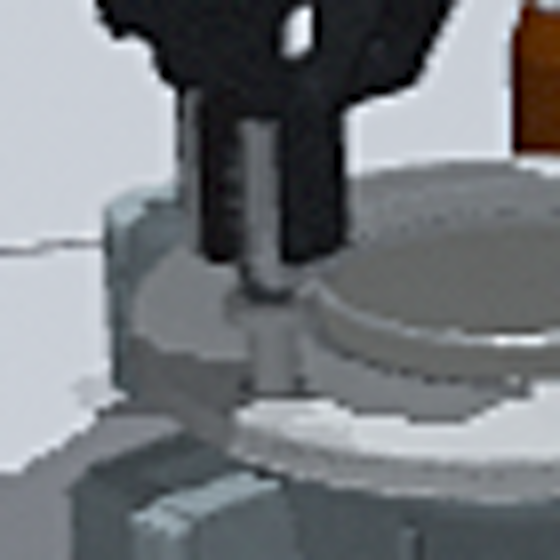

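```bash
python3 -m handwheel '[{"xyz":[0,0,0.1],"rotation":[0,0,0],"fingers":0.05},{"xyz":[0,0,0.2],"rotation":[0,0,0],"fingers":0.05},{"xyz":[0,0,0.3],"rotation":[0,0,0],"fingers":0.05}]'
python3 -m handwheel '[{"xyz":[0,0,0.1],"rotation":[0,0,0],"fingers":0.05},{"xyz":[0,0,0.3],"rotation":[0,0,0],"fingers":0.05},{"xyz":[0,0,0.5],"rotation":[0,0,0],"fingers":0.05}]'
```

```text
clock: 23.85
tool_pos: [0.461, 0.0487, 0.0844]
tcp_rot: [0.528, 0.849, -0.001, -0.001]
force: [0.2, 0.8, -0.2]
gripper_width: 0.148
clock: 24.15
tool_pos: [0.461, 0.0487, 0.0792]
tcp_rot: [0.528, 0.849, -0.001, -0.001]
force: [0.2, 1.3, -0.5]
gripper_width: 0.15
```

```bash
python3 -m handwheel '[{"xyz":[0,0,0.1],"rotation":[0,0,0],"fingers":0.05},{"xyz":[0,0,0.3],"rotation":[0,0,0],"fingers":0.05},{"xyz":[0,0,0.5],"rotation":[0,0,0],"fingers":0.05}]'
python3 -m handwheel '[{"xyz":[0,0,0.1],"rotation":[0,0,0],"fingers":0.05},{"xyz":[0,0,0.15],"rotation":[0,0,0],"fingers":0.05},{"xyz":[0,0,0.2],"rotation":[0,0,0],"fingers":0.05}]'
python3 - <<'E'
from h import *
d=viewer.get_image("side"); save(d,"v1s",8,(230,225,300,295));s=readout.state(); print(s["force"],s["tool_pos"])
E
```

```text
clock: 24.45
tool_pos: [0.461, 0.0487, 0.0741]
tcp_rot: [0.528, 0.849, -0.001, -0.001]
force: [-0.2, 0.2, -0.8]
gripper_width: 0.151
clock: 24.75
tool_pos: [0.461, 0.0487, 0.072]
tcp_rot: [0.528, 0.849, -0.001, -0.001]
force: [-0.5, -0.2, -0.5]
gripper_width: 0.15
[-0.43840358 -0.31092346 -0.22673134] [0.46102177 0.04867957 0.07200182]
```

View pics/v1s.png

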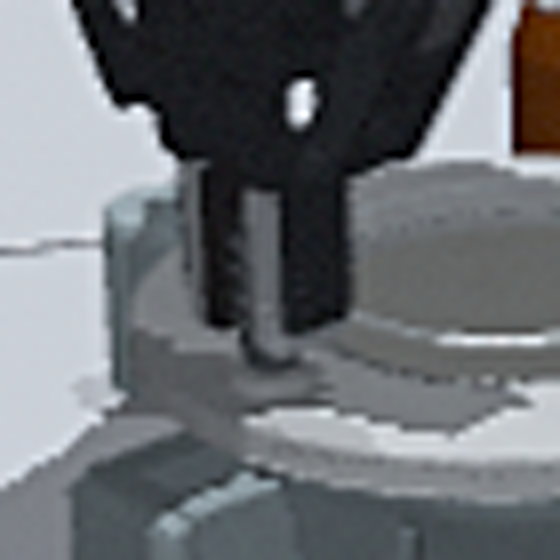

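```bash
python3 -m handwheel '[{"xyz":[0,0,0.05],"rotation":[0,0,0],"fingers":0.05},{"xyz":[0,0,0.1],"rotation":[0,0,0],"fingers":0.05}]'
python3 -m handwheel '[{"xyz":[0,0,0.03],"rotation":[0,0,0],"fingers":0.05},{"xyz":[0,0,0.05],"rotation":[0,0,0],"fingers":0.05}]'
```

```text
clock: 25.0
tool_pos: [0.4611, 0.0487, 0.071]
tcp_rot: [0.528, 0.849, -0.001, -0.001]
force: [-0.9, -0.5, 1.9]
gripper_width: 0.151
clock: 25.2
tool_pos: [0.4611, 0.0486, 0.0706]
tcp_rot: [0.528, 0.849, -0.001, -0.001]
force: [-2.0, -1.1, 4.8]
gripper_width: 0.147
```

```bash
python3 -m handwheel '[{"xyz":[0,0,0.02],"rotation":[0,0,0],"fingers":0.05},{"xyz":[0,0,0.04],"rotation":[0,0,0],"fingers":0.05}]'
python3 - <<'E'
from h import *
s=readout.state(); print(s["force"],s["tool_pos"])
E
```

```text
clock: 25.4
tool_pos: [0.4611, 0.0486, 0.0703]
tcp_rot: [0.528, 0.849, -0.001, -0.001]
force: [-1.8, -1.2, 6.5]
gripper_width: 0.151
[-1.80681563 -1.21340196  6.51692612] [0.46105271 0.04860123 0.07028222]
```

```bash
python3 -m handwheel '[{"xyz":[0,0,-0.07],"rotation":[0,0,0],"fingers":0.15},{"xyz":[0,0,-0.07],"rotation":[0,0,0],"fingers":0.2},{"xyz":[0,0,-0.07],"rotation":[0,0,0],"fingers":0.3},{"xyz":[0,0,-0.07],"rotation":[0,0,0],"fingers":0.45},{"xyz":[0,0,-0.07],"rotation":[0,0,0],"fingers":0.45},{"xyz":[0,0,-0.07],"rotation":[0,0,0],"fingers":0.45}]'
python3 - <<'E'
from h import *
d=viewer.get_image("side"); save(d,"w1s",8,(230,225,300,295))
d=viewer.get_image("wrist"); save(d,"w1w")
E
```

```text
clock: 26.0
tool_pos: [0.461, 0.0486, 0.0709]
tcp_rot: [0.528, 0.849, -0.001, -0.001]
force: [-0.4, 0.7, 1.1]
gripper_width: 0.45
```

View pics/w1s.png

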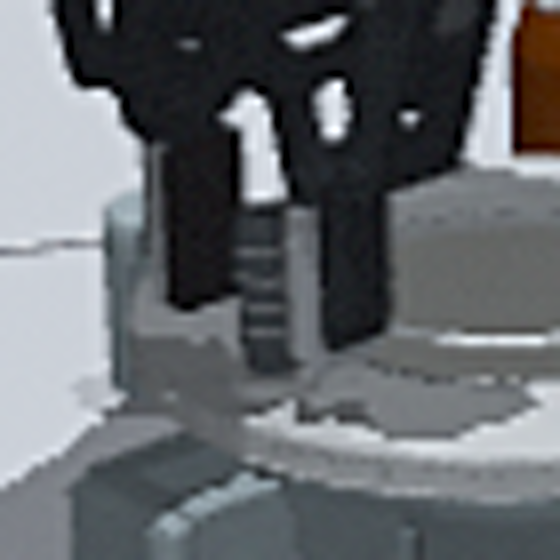

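View pics/w1w.png

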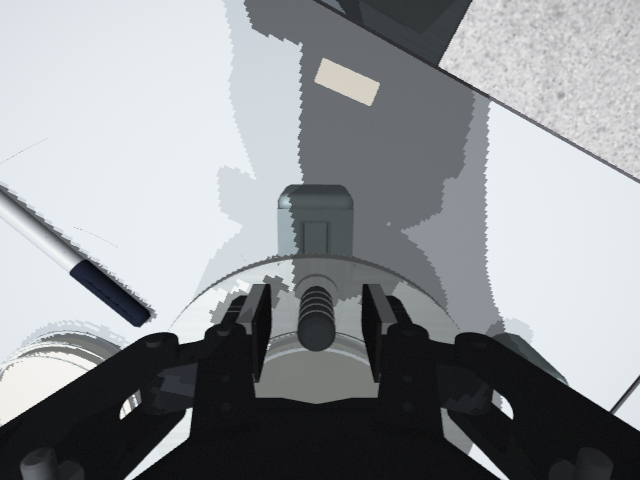

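Released, with the pin free and upright between the pads. Retreating straight up.

```bash
python3 -m handwheel '[{"xyz":[0,0,-1],"rotation":[0,0,0],"fingers":0.45},{"xyz":[0,0,-3],"rotation":[0,0,0],"fingers":0.45},{"xyz":[0,0,-6],"rotation":[0,0,0],"fingers":0.45},{"xyz":[0,0,-9],"rotation":[0,0,0],"fingers":0.45},{"xyz":[0,0,-12],"rotation":[0,0,0],"fingers":0.45},{"xyz":[0,0,-12],"rotation":[0,0,0],"fingers":0.45}]'
python3 - <<'E'
from h import *
d=viewer.get_image("side"); save(d,"x1s",4,(200,180,340,320))
f=lambda q:(q-[200,180]+.5)*4-.5
u=C+.068*np.array([np.cos(np.radians(206.2)),np.sin(np.radians(206.2))])
print("pin top pred if seated",f(proj(d,[[*u,.100],[*u,.064]])))
d=viewer.get_image("wrist"); save(d,"x1w")
E
```

```text
clock: 26.7
tool_pos: [0.4627, 0.0492, 0.1945]
tcp_rot: [0.528, 0.849, 0.0, 0.002]
force: [1.7, -0.8, -0.6]
gripper_width: 0.451
pin top pred if seated [[252.83606855 282.98433711]
 [256.23086395 361.99560733]]
```

View pics/x1s.png

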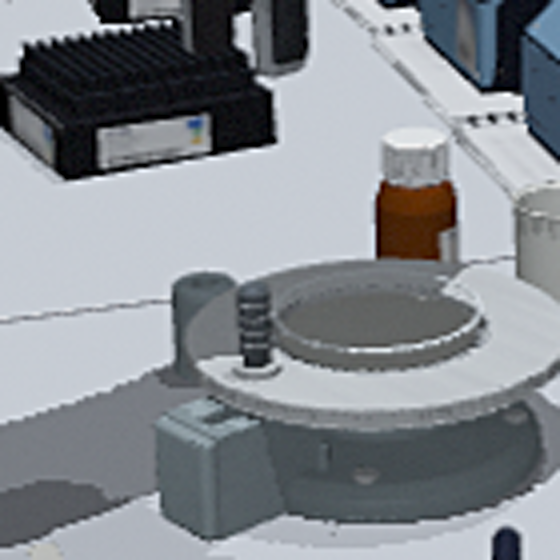

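View pics/x1w.png

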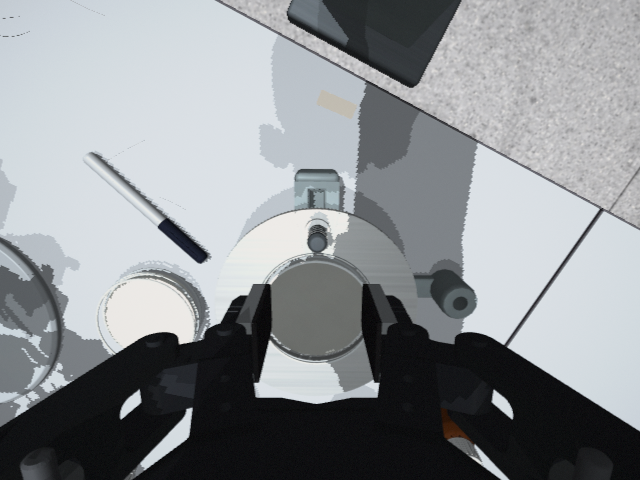

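The pin stands upright with its collar on the wheel. Its top shows at about (254,283) in the crop, against (253,283) predicted for fully seated. It lines up with the slot in the wrist view, and the arm is clear.

```bash
python3 -c "
from cell import bot,readout
print(readout.state()['force'].round(1)); print(bot.job_done())"
```

```text
[-0.6 -0.2 -0.7]
the job is handed in; nothing more can be done
None
```

The wheel is stopped and locked. The pin is through the hole in the slot with its collar on the wheel, and I handed the job in at about 27 s of the 72 s allowed. No verdict was reported.

**What I did**
- **Braking:** I stopped the wheel with a closed fingertip at about 2 N.
- **Alignment:** I crept the wheel round in three drag strokes with about 2–5 N on the flange. The hole came to rest at about 206.4°, against about 206° measured for the slot.
- **Pin:** I took it out of the boss, lowered it through the hole without resistance, and seated it with about 6.5 N. I then eased the load, opened the fingers and lifted about 12 cm clear.

**Last checks**
- **Pin seating:** In the side view the pin stands upright. Its top is within about one pixel (about 2 mm) of where a fully seated pin should appear.
- **Force and clearance:** The force reading was back to noise level before hand-in. No contact with the dish or bystanders showed in the pictures, but I did not re-measure the bystanders at the end.

**Disagreements**
- **Camera offset:** The top and wrist cameras placed the wheel centre about 2 mm apart, so the final pin alignment was made relative to the images.
- **Hole detector:** It failed or gave wrong angles in some wrist pictures, and in one side picture where the pin hid part of the hole (204.0°). In those cases I judged by eye.

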